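# Free a jar stuck in its jar nest

## Robot

A 7-joint arm with a two-finger parallel gripper is mounted at the origin on the work surface; the furniture and walls round the work are solid. World frame = base frame: x ahead of the robot, y to its left, z up, the work surface at z = 0. Lengths are in mm, angles in rad, forces in N, time in s.
With the tool pointing down it reaches from about 350 to 775 mm from the base axis. Payload 3.1 kg.
Tool frame: the origin (TCP) lies midway between the tips of the shut fingers; the grasp point (between the pads) lies 19 mm behind it (manip.grasp_offset is the distance from the TCP to the grasp point, in mm); x points along the fingers, z is the direction in which the jaws open and shut, and the axes are right-handed (so a half turn about x gives the same grasp; the last joint's range is limited). The gripper opens to 85 mm and grips with 20 to 120 N. Pads are 22 mm wide; open, the fingers measure 114 mm over their backs; the gripper's body (76 mm by 85 mm) begins 54 mm behind the grasp point. The pads swing forward as they close: fully open they stand 13 mm farther back than shut.
Start: joints at [1.106, 0.311, 0.014, 1.512, -0.004, 1.319, -0.027], TCP at [225.707, -501.571, 231.304] pointing down, gripper open.
Joint ranges: [-2.7, 2.7], [-0.3, 1.91], [-1.27, 1.3], [0.12, 2.57], [-1.44, 4.58], [0.2, 2.03], [-3.05, 3.05]. Speed limits (rad/s): [2.79, 2.79, 3.14, 3.14, 3.14, 3.14, 3.14].

## Interface

Orientations are given as a 3x3 rotation matrix whose columns are the frame's x, y, z axes.
In Python, from workcell import sensors, optics, manip gives the robot as it stands. The module is installed in compiled form; this text tells all that it offers.
- The arm moves only by the shell command python3 -m crank 'ROWS'. ROWS is JSON, a list of rows, each a list of 7 numbers: the turn, a rotation vector about the tool's x, y, z in degrees, then the shift along the tool's x, y, z in m, then the finger opening in m, from 0 to 0.0854. In form: [[wx, wy, wz, x, y, z, fingers], ...]. A call has 1 to 5 rows; each row is the pose to reach, as a shift and turn from the pose measured when the call began, along the tool's axes at that moment; what a row does not reach only later rows make up. A row lasts 1/12 s, in which the tool goes at most 41.7 mm and 7.16 degrees, less where a joint would pass 70% of its speed; a pose out of reach is approached as far as the arm can. A call with a gripper value outside its range is refused whole. The fingers move at their own pace and stop on an object; the grip force is fixed at half the most. Time passes only in rows, so rows that repeat a pose let the fingers close. It gives the time, the measured TCP pose, the force and the opening at its end, in the units of the state.
- sensors.sense(): the state, without advancing time (a new reading comes with each control period).
- optics.read_camera(name): name is "side" or "top"; returns the picture (384x512x3 uint8, red, green, blue); there is no depth.
- optics.get_calibration(name): a dict with "intrinsics" (3x3 intrinsics, pixels), "extrinsics" (4x4, takes a point from world to camera coordinates). Camera axes: x right, y up, looking along -z (the intrinsics and any distortion apply to the point x, -y, -z); pixel columns grow to the right and rows downward; lengths in mm; the calibration is good to about 2 mm. A picture is of the moment at which its call begins. get_calibration takes no time and is no camera call.
- manip.close_job(): hands the job in, once; it reports no verdict.
The state is a dict: "t": time; "q": joint angles; "joint_vel": joint speeds; "effort": joint torques, N m; "tool_pos": TCP position; "tcp_rot": TCP orientation; "contact_force": force on the tool from outside, world axes, zero at the start; "moment": the same for the moment, N m; "grip_width": opening from 0.0 (shut) to 1.0 (fully open).
Only numpy, scipy, OpenCV 4.12 (cv2) and the standard library are available. Lean on these libraries where they do the work, as an engineer would, in place of code of your own. Each camera call takes 0.05 s, during which the arm holds its last target.

## Task

The capped jar is stuck fast in its jar nest, between the two sprung jaws. Carry nest and jar together by the jar and seat the nest fully home over the two pegs of the bolted base plate, then rock the jar several times from side to side along the line of the pegs, easing it up until the jaws let go, without lifting the nest off its pegs. Finish while still holding the jar upright just clear above the nest, and leave the other jars and the tape roll where they stand.

Things in the scene. Friction and masses are not known exactly. Their poses are not given: they have to be found in the camera images.
- jar_mid (a point): Centre of the stuck sauce jar: an unlabelled cylinder with black lid, 69.4 mm across over its whole height, 116 mm tall, 0.42 kg. z runs up the jar; its underside is 58 mm below this point. It starts upright in the middle of the nest, fully down. Grasp it from above round lid or body; all more than 45 mm above its underside is clear of the nest.
- jar_top (a point): Middle of the top of the same jar's lid, 58 mm above jar_mid.
- nest: Loose grey plastic jar nest, about 0.48 kg: flange 140 mm along x, 144 mm along y, 14 mm thick, with two through holes of 14.5 mm at x = +57 and -57 mm, y = 0; a cup ring in the middle. Origin: centre of the underside; x along the line of the holes, y through the jaws, z up; half a turn makes no difference. With the jar fully down, jar_mid is 72 mm above this origin.
- cup_rim (a point): Middle of the mouth of the nest's cup ring, 36 mm above the nest's underside. The ring is 22 mm deep down to its floor (the flange's top), bore 78 mm, outside 96 mm, so the jar has some 4 mm of play round it and can lean about 8 degrees. The jar is out of the cup once its underside is above this point.
- jaw_left (a joint): Travel (m, outward positive, 0 at the start) of the rubber V jaw at the nest's +y side; its twin sits at -y. They press on the jar along y with about 6 N each, 4 to 16 mm above the cup floor, and let go once the jar has risen 16 mm. Pulled straight up, the jar takes the whole nest along (their grip is 1.5 to 2.5 times the nest's weight): so jar and nest are carried together.
- jaw_right (a joint): The same for the jaw at -y. On the pegs, the jar works loose when rocked along the nest's x (line of the pegs), 5 to 7 degrees each way about its foot, and eased up 1 to 1.5 mm with each swing; while it is still down, it tips on the edge of its foot. Leaning it along y, towards the jaws, or pulling fast tips or lifts the nest.
- peg_base: Fixed dark steel plate, 170 mm along x, 150 mm along y, 12 mm thick; two steel pegs, 12 mm thick, at x = +57 and -57 mm, y = 0, stand 21 mm above its top, the last 6 mm tapered. Origin: centre of the underside, on the table; x along the line of the pegs, z up. With the nest home, its underside lies on the plate's top, centre over centre, holes over pegs (either way round).
- jar_spare: A second sauce jar, 70 mm across, 116 mm tall, standing loose on the table behind the work; to be left alone. Origin: centre of its underside.
- jar_29: Another such loose jar among the jars at the right; to be left alone. Origin: centre of its underside.
- jar_30: Another such loose jar among the jars at the right; to be left alone. Origin: centre of its underside.
- tape_roll: Roll of packing tape lying flat and loose, 120 mm across, 48 mm tall, behind the base plate; to be left alone. Origin: centre of its underside.
Not all that is in view belongs to the job. Leave any yellow look-alike of the part that bears jar_mid alone.

How it is judged:
By the outcome, as a careful person would: the job done as asked, in the order asked, and still so for the second after the job is handed in, while the arm keeps its last pose, push and grip.
It also fails if it takes over 72 s, if anything falls off the work surface, if the arm or the gripper's body presses on something with over 40 N, if the wrist force passes 120 N, or if a joint passes its speed limit or range.

## Working session

There is one attempt and no reset: what is moved stays moved. The work goes in short steps, Python scripts to look and compute and a shell command to move; the robot and the scene stay as the last step left them, time stands still between calls to the robot, and variables do not carry over. Pictures are saved under pics/ and viewed, and the job is handed in when it is done.

```bash
mkdir -p pics; ls
python3 - <<'E'
from workcell import sensors, optics, manip
import cv2
s=sensors.sense(); print(s)
print(manip.grasp_offset)
for n in("side","top"):
    c=optics.get_calibration(n); print(n,c)
    im=optics.read_camera(n); cv2.imwrite(f"pics/{n}0.png",im[:,:,::-1])
E
```

```text
pics
{'t': 0.0, 'q': array([ 1.10629392,  0.31171358,  0.0139848 ,  1.51305238, -0.00438985,
        1.31918015, -0.02719742]), 'joint_vel': array([-1.09604217e-04,  1.39278493e-03, -8.08780144e-04, -1.64619565e-03,
        2.44931268e-05, -5.21437170e-04, -8.99193293e-04]), 'effort': array([-2.41209100e-04, -3.79914844e+01,  1.45681067e-01, -2.30587006e+01,
        1.22043278e-02,  1.35477085e-02,  1.34989602e-05]), 'tool_pos': array([ 225.39028086, -500.90641895,  230.22957174]), 'tcp_rot': array([[-1.04624072e-03,  9.11906166e-01,  4.10397428e-01],
       [ 2.07389956e-03,  4.10398749e-01, -9.11903814e-01],
       [-9.99997302e-01, -1.02947855e-04, -2.32057767e-03]]), 'contact_force': array([-0.09402949, -0.17664602, -0.62039574]), 'moment': array([-0.00156555, -0.00792726, -0.01889159]), 'grip_width': 0.9991234796285646}
18.700000000000003
side {'intrinsics': array([[359.83900531,   0.        , 251.72397089],
       [  0.        , 359.83900531, 193.60955887],
       [  0.        ,   0.        ,   1.        ]]), 'extrinsics': array([[-9.39522541e-01, -3.42055943e-01, -1.71792562e-02,
         5.07582034e+02],
       [ 1.90775542e-01, -5.64341114e-01,  8.03195991e-01,
        -2.24934197e+02],
       [-2.84432922e-01,  7.51343357e-01,  5.95467105e-01,
        -8.52601482e+02],
       [ 0.00000000e+00,  0.00000000e+00,  0.00000000e+00,
         1.00000000e+00]])}
top {'intrinsics': array([[408.39911145,   0.        , 261.72488757],
       [  0.        , 408.39911145, 188.28136834],
       [  0.        ,   0.        ,   1.        ]]), 'extrinsics': array([[ 6.74542258e-03, -9.99958457e-01, -6.13046482e-03,
        -6.32229943e+01],
       [ 9.96925193e-01,  6.24609160e-03,  7.81098330e-02,
        -5.76062874e+02],
       [-7.80682966e-02, -6.63849866e-03,  9.96925911e-01,
        -1.52622067e+03],
       [ 0.00000000e+00,  0.00000000e+00,  0.00000000e+00,
         1.00000000e+00]])}
```

View pics/side0.png

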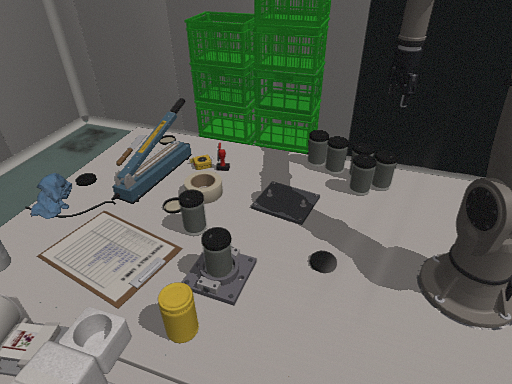

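View pics/top0.png

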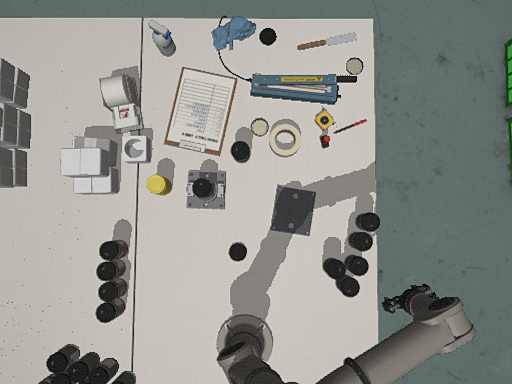

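The stuck jar stands in the grey nest: side (217,240), top (203,187). The yellow look-alike is at side (179,310), top (159,184). The spare jar is at side (193,212), top (240,151). The base plate is at side (286,201), top (293,210). I'll enlarge crops of these.

Run:
```python
import cv2,numpy as np
t=cv2.imread("pics/top0.png");s=cv2.imread("pics/side0.png")
def crop(im,x,y,w,h,k,n):
    cv2.imwrite(n,cv2.resize(im[y:y+h,x:x+w],None,fx=k,fy=k,interpolation=cv2.INTER_CUBIC))
a=cv2.resize(t[160:220,176:236],None,fx=6.5,fy=6.5,interpolation=cv2.INTER_CUBIC)
b=cv2.resize(t[180:240,264:324],None,fx=6.5,fy=6.5,interpolation=cv2.INTER_CUBIC)
cv2.imwrite("pics/c_top.png",np.hstack([a,b]))
a=cv2.resize(s[220:305,175:265],None,fx=4.4,fy=4.4,interpolation=cv2.INTER_CUBIC)
b=cv2.resize(s[160:245,240:330],None,fx=4.4,fy=4.4,interpolation=cv2.INTER_CUBIC)
cv2.imwrite("pics/c_side.png",np.hstack([a,b]))
```

```text
(no output)
```

View pics/c_top.png

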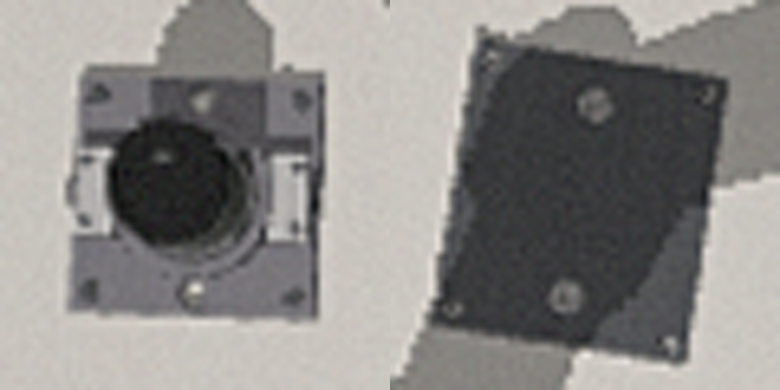

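View pics/c_side.png

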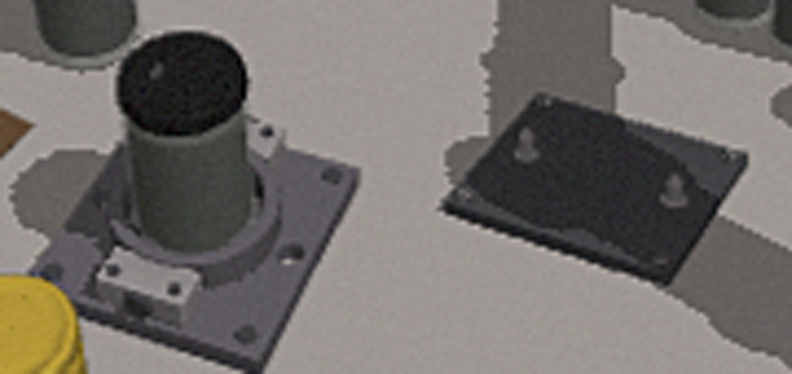

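```bash
cat > h.py <<'E'
import numpy as np
from workcell import sensors, optics, manip
from scipy.optimize import least_squares
C={n:optics.get_calibration(n) for n in("side","top")}
def proj(n,P):
    c=C[n];P=np.atleast_2d(P);p=P@c["extrinsics"][:3,:3].T+c["extrinsics"][:3,3]
    q=np.c_[p[:,0],-p[:,1],-p[:,2]]@c["intrinsics"].T
    return q[:,:2]/q[:,2:]
def back(n,uv,z):
    return least_squares(lambda p:(proj(n,[p[0],p[1],z])[0]-uv),[500,0]).x
def fit(obs,x0):
    # obs: list (cam, local xyz, uv)
    def w(p):
        c,s=np.cos(p[2]),np.sin(p[2])
        return lambda l:np.array([p[0]+c*l[0]-s*l[1],p[1]+s*l[0]+c*l[1],l[2]])
    f=lambda p:np.concatenate([proj(n,w(p)(l))[0]-uv for n,l,uv in obs])
    r=least_squares(f,x0,x_scale=[10,10,.1],loss='soft_l1',f_scale=.7)
    return r.x,f(r.x).reshape(-1,2)
E
python3 - <<'E'
from h import *
np.set_printoptions(precision=2,suppress=True)
T=lambda x,y,ox,oy:np.array([ox+(x+.5)/6.5-.5,oy+(y+.5)/6.5-.5])
S=lambda x,y,ox,oy:np.array([ox+(x+.5)/4.4-.5,oy+(y+.5)/4.4-.5])
a=lambda x,y:T(x,y,176,160); b=lambda x,y:T(x-390,y,264,180)
c=lambda x,y:S(x,y,175,220); d=lambda x,y:S(x-396,y,240,160)
print("nest holes",back("top",a(205,98),12),back("top",a(193,292),12))
print("corners",[back("top",a(*p),14) for p in((83,66),(325,72),(318,318),(68,312))])
print("lid",back("top",a(165,183),130),back("side",c(182,82),130))
print("pegs",back("top",b(596,104),25),back("top",b(566,297),25),back("side",d(526,130),33),back("side",d(675,173),33),back("side",d(675,204),12),back("side",d(526,157),12))
print("pcorn",[back("top",b(*p),12) for p in((480,30),(725,78),(685,360),(437,322))])
print("side corners plate",[back("side",d(*p),12) for p in((540,95),(747,155),(668,272),(443,203))])
print("side nest",back("side",c(358,172),14),back("side",c(290,253),13))
E
```

```text
nest holes [628.32 150.12] [513.97 155.19]
corners [array([646.62, 222.11]), array([643.92,  79.39]), array([499.17,  81.5 ]), array([501.72, 227.88])]
lid [568.64 154.37] [566.88 157.86]
pegs [ 549.4  -186.41] [ 437.55 -169.12] [ 550.54 -190.32] [ 438.11 -174.97] [ 434.93 -167.77] [ 549.03 -186.42]
pcorn [array([ 593.31, -119.25]), array([ 565.95, -263.  ]), array([ 401.37, -239.18]), array([422.38, -94.85])]
side corners plate [array([ 562.98, -264.77]), array([ 399.3 , -239.61]), array([422.52, -96.44]), array([ 587.34, -117.15])]
side nest [497.45  85.02] [513.17 153.43]
```

Run:
```python
from h import *
np.set_printoptions(precision=3,suppress=True)
T=lambda x,y,ox,oy:np.array([ox+(x+.5)/6.5-.5,oy+(y+.5)/6.5-.5])
S=lambda x,y,ox,oy:np.array([ox+(x+.5)/4.4-.5,oy+(y+.5)/4.4-.5])
a=lambda x,y:T(x,y,176,160); b=lambda x,y:T(x-390,y,264,180)
c=lambda x,y:S(x,y,175,220); d=lambda x,y:S(x-396,y,240,160)
nest=[("top",(57,0,12),a(205,98)),("top",(-57,0,12),a(193,292)),("top",(70,72,14),a(83,66)),("top",(70,-72,14),a(325,72)),("top",(-70,-72,14),a(318,316)),("top",(-70,72,14),a(69,311)),
("top",(0,0,130),a(165,183)),("side",(-70,-72,14),c(358,172)),("side",(-57,0,13),c(290,253)),("side",(0,0,130),c(182,82))]
for t in (nest,[o for o in nest if o[0]=="top"],[o for o in nest if o[0]=="side"]):
    x,r=fit(t,[570,153,0]);print(x);print(r.T)
base=[("top",(57,0,25),b(596,104)),("top",(-57,0,25),b(566,297)),("top",(85,75,12),b(481,31)),("top",(85,-75,12),b(724,78)),("top",(-85,-75,12),b(684,359)),("top",(-85,75,12),b(438,321)),
("side",(57,0,12),d(526,157)),("side",(-57,0,12),d(675,204)),("side",(57,0,33),d(526,129)),("side",(-57,0,33),d(675,172)),("side",(85,-75,12),d(540,95)),("side",(-85,-75,12),d(747,155)),("side",(-85,75,12),d(668,272)),("side",(85,75,12),d(443,203))]
for t in (base,[o for o in base if o[0]=="top"],[o for o in base if o[0]=="side"]):
    x,r=fit(t,[494,-179,-.15]);print(x);print(r.T)
s=sensors.sense();print(s["tcp_rot"],s["tool_pos"])
```

```text
[570.431 153.075  -0.029]
[[-0.349  0.125 -0.266  0.054 -0.424  0.07   0.377 -0.102 -0.302 -0.544]
 [ 0.234  0.135  1.078  1.448  0.508 -0.056 -0.504 -0.612  0.358 -1.727]]
[571.744 152.891  -0.025]
[[-0.344  0.229 -0.273  0.05  -0.308  0.183  0.436]
 [-0.108 -0.207  0.797  1.045  0.103 -0.337 -0.874]]
[568.081 156.318  -0.001]
[[-0.123  0.356 -0.199]
 [-0.223  1.12  -0.563]]
[ 493.692 -179.194   -0.155]
[[ 0.417  0.342 -0.434  1.049  0.421 -0.912 -0.144 -0.582 -0.068 -0.117
  -0.746  0.4    0.052 -0.465]
 [-0.158  0.049  0.906 -0.036  1.016  0.441 -0.339 -0.67   0.672  1.146
  -0.433 -0.033  1.058 -0.326]]
[ 494.985 -178.415   -0.156]
[[ 0.234  0.113 -0.598  0.872  0.176 -1.145]
 [-0.497 -0.301  0.544 -0.341  0.695  0.061]]
[ 493.255 -179.912   -0.154]
[[ 0.049 -0.38   0.128  0.087 -0.584  0.572  0.29  -0.244]
 [-0.433 -0.789  0.579  1.028 -0.518 -0.153  0.926 -0.417]]
[[-0.001  0.912  0.41 ]
 [ 0.002  0.41  -0.912]
 [-1.    -0.    -0.002]] [ 225.409 -500.976  230.342]
```

```bash
cat >> h.py <<'E'
from scipy.spatial.transform import Rotation as Ro
np.set_printoptions(precision=4,suppress=True)
def down(a,tilt=0,lean=0):
    c,s=np.cos(a),np.sin(a)
    R=np.array([[0,-s,c],[0,c,s],[-1,0,0.]])
    return Ro.from_rotvec(np.radians(tilt)*np.array([-s,c,0])).as_matrix()@R  # tilt>0 leans top towards local +x
def row(p,R,st=None):
    s=st or sensors.sense(); R0=s["tcp_rot"]
    w=np.degrees(Ro.from_matrix(R0.T@R).as_rotvec()); d=R0.T@(np.array(p)-s["tool_pos"])/1000
    return np.r_[np.round(w,2),np.round(d,4)]
def st():
    s=sensors.sense();print(round(s["t"],2),s["tool_pos"],"F",s["contact_force"].round(1),"M",s["moment"].round(2),"g",round(s["grip_width"],3));return s
def snap(name,fn,x,y,w,h,k):
    import cv2
    im=optics.read_camera(name);cv2.imwrite("pics/full_"+fn,im[:,:,::-1])
    cv2.imwrite("pics/"+fn,cv2.resize(im[y:y+h,x:x+w,::-1],None,fx=k,fy=k,interpolation=cv2.INTER_CUBIC))
E
python3 -c "
from h import *
print(row([570.5,153.5,215],down(-.035)).tolist())"
```

```text
[-63.77, -0.11, -0.06, 0.0163, 0.5833, -0.4552]
```

```bash
python3 -m crank '[[-63.77,0,0,0.0163,0.5833,-0.4552,0.0854],[-63.77,0,0,0.0163,0.5833,-0.4552,0.0854],[-63.77,0,0,0.0163,0.5833,-0.4552,0.0854],[-63.77,0,0,0.0163,0.5833,-0.4552,0.0854],[-63.77,0,0,0.0163,0.5833,-0.4552,0.0854]]'; python3 -c "
from h import *
print(row([570.5,153.5,215],down(-.035)).tolist())"
```

```text
t: 0.52
tool_pos: [322.9, -315.2, 226.3]
tcp_rot: [[-0.001, 0.494, 0.869], [0.002, 0.869, -0.494], [-1.0, 0.001, -0.002]]
contact_force: [1.0, -0.6, -0.1]
grip_width: 0.996
[-27.63, -0.07, -0.07, 0.0118, 0.5298, -0.0166]
```

```bash
python3 -m crank '[[-27.63,0,0,0.0118,0.5298,-0.0166,0.0854],[-27.63,0,0,0.0118,0.5298,-0.0166,0.0854],[-27.63,0,0,0.0118,0.5298,-0.0166,0.0854],[-27.63,0,0,0.0118,0.5298,-0.0166,0.0854],[-27.63,0,0,0.0118,0.5298,-0.0166,0.0854]]'; python3 -c "
from h import *
print(row([570.5,153.5,215],down(-.035)).tolist())"
```

```text
t: 0.93
tool_pos: [419.8, -131.0, 221.9]
tcp_rot: [[-0.001, 0.031, 1.0], [0.001, 1.0, -0.031], [-1.0, 0.001, -0.001]]
contact_force: [1.0, 0.2, 0.2]
grip_width: 1.001
[0.2, -0.07, -0.07, 0.0071, 0.2891, 0.1416]
```

```bash
python3 -m crank '[[0.2,0,0,0.007,0.289,0.1416,0.0854],[0.2,0,0,0.007,0.289,0.1416,0.0854],[0.2,0,0,0.007,0.289,0.1416,0.0854],[0.2,0,0,0.007,0.289,0.1416,0.0854],[0.2,0,0,0.007,0.289,0.1416,0.0854]]';  python3 -c "
from h import *
print(row([570.5,153.5,215],down(-.035)).tolist())"
```

```text
t: 1.35
tool_pos: [517.0, 52.9, 217.2]
tcp_rot: [[-0.002, 0.036, 0.999], [0.001, 0.999, -0.036], [-1.0, 0.001, -0.002]]
contact_force: [0.4, -0.5, -0.2]
grip_width: 0.999
[-0.03, -0.1, -0.04, 0.0022, 0.1024, 0.0499]
```

```bash
python3 -m crank '[[0,-0.1,0,0.0022,0.1024,0.0499,0.0854],[0,-0.1,0,0.0022,0.1024,0.0499,0.0854],[0,-0.1,0,0.0022,0.1024,0.0499,0.0854],[0,-0.1,0,0.0022,0.1024,0.0499,0.0854],[0,-0.1,0,0.0022,0.1024,0.0499,0.0854]]';  python3 -c "
from h import *
print(row([570.5,153.5,215],down(-.035)).tolist())
snap('side','s1.png',120,130,180,135,4.4)
snap('top','t1.png',140,130,120,90,6.5)"
```

```text
t: 1.77
tool_pos: [569.8, 156.3, 213.8]
tcp_rot: [[-0.002, 0.031, 1.0], [0.002, 1.0, -0.031], [-1.0, 0.002, -0.003]]
contact_force: [0.5, -0.9, -0.6]
grip_width: 1.004
[0.25, -0.15, -0.11, -0.0012, -0.0028, 0.0008]
```

View pics/s1.png

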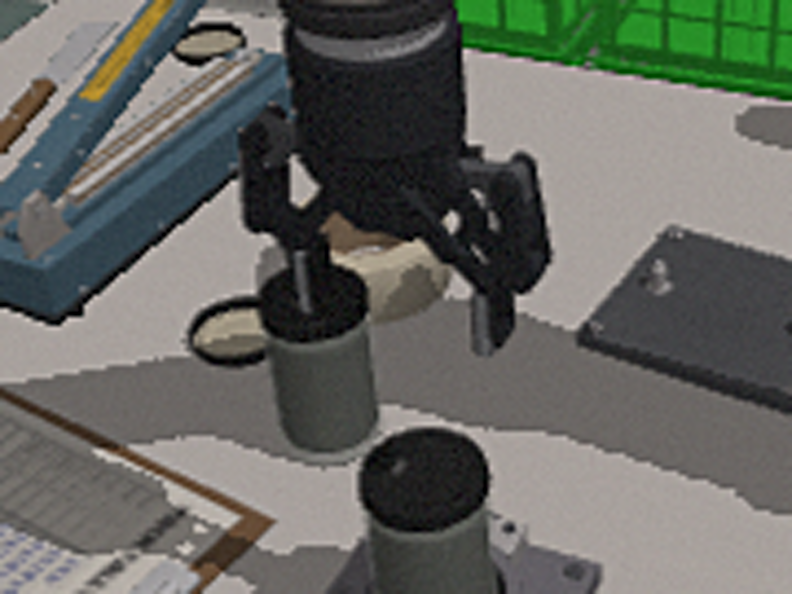

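View pics/t1.png

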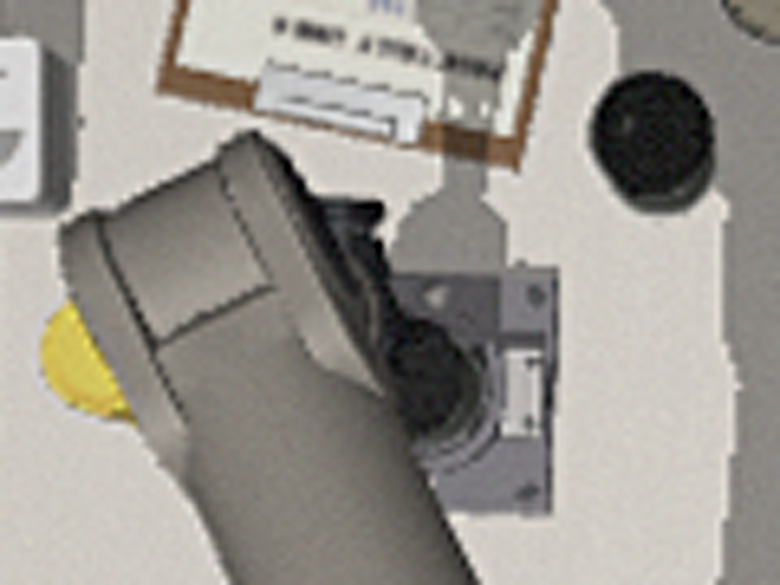

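The picture shows the gripper open above the stuck jar (side crop: finger tips (305,305) and (490,345), jar lid (425,480)). The spare and yellow jars are clear of the fingers. Next I descend.

```bash
python3 -m crank '[[0.25,-0.15,-0.1,0.02,-0.0023,0.0003,0.0854],[0.25,-0.15,-0.1,0.04,-0.0023,0.0003,0.0854],[0.25,-0.15,-0.1,0.06,-0.0023,0.0003,0.0854],[0.25,-0.15,-0.1,0.075,-0.0023,0.0003,0.0854],[0.25,-0.15,-0.1,0.075,-0.0023,0.0003,0.0854]]';  python3 -c "
from h import *
print(row([570.3,154,78],down(-.035)).tolist())"
```

```text
t: 2.28
tool_pos: [567.7, 145.7, 135.8]
tcp_rot: [[-0.006, 0.044, 0.999], [-0.007, 0.999, -0.044], [-1.0, -0.007, -0.006]]
contact_force: [-0.7, 0.5, 0.1]
grip_width: 1.004
[-0.53, -0.32, 0.4, 0.0577, 0.0088, 0.0025]
```

```bash
python3 -m crank '[[-0.5,-0.3,0.4,0.0,0.0088,0.0025,0.0854],[-0.5,-0.3,0.4,0.0,0.0088,0.0025,0.0854],[-0.5,-0.3,0.4,0.0,0.0088,0.0025,0.0854]]';  python3 -c "
from h import *
print(sensors.sense()['joint_vel'])
print(row([570.3,154,78],down(-.035)).tolist())"
```

```text
t: 2.53
tool_pos: [571.3, 154.6, 137.0]
tcp_rot: [[0.002, 0.036, 0.999], [0.001, 0.999, -0.036], [-1.0, 0.001, 0.002]]
contact_force: [-0.0, 0.1, 0.2]
grip_width: 0.999
[-0.0033 -0.0008 -0.     -0.0043  0.0035  0.      0.0009]
[-0.04, 0.1, -0.04, 0.059, -0.0007, -0.0011]
```

```bash
python3 -m crank '[[0,0.1,0,0.015,-0.0007,-0.001,0.0854],[0,0.1,0,0.03,-0.0007,-0.001,0.0854],[0,0.1,0,0.045,-0.0007,-0.001,0.0854],[0,0.1,0,0.059,-0.0007,-0.001,0.0854],[0,0.1,0,0.059,-0.0007,-0.001,0.0854]]';  python3 -c "
from h import *
print(row([570.3,154,78],down(-.035)).tolist())
snap('side','s2.png',150,170,140,105,5)"
```

```text
t: 2.95
tool_pos: [569.1, 153.2, 76.3]
tcp_rot: [[-0.004, 0.036, 0.999], [-0.001, 0.999, -0.036], [-1.0, -0.001, -0.004]]
contact_force: [-1.2, -1.7, 0.3]
grip_width: 0.997
[-0.05, -0.2, 0.05, -0.0017, 0.0009, 0.0012]
```

View pics/s2.png

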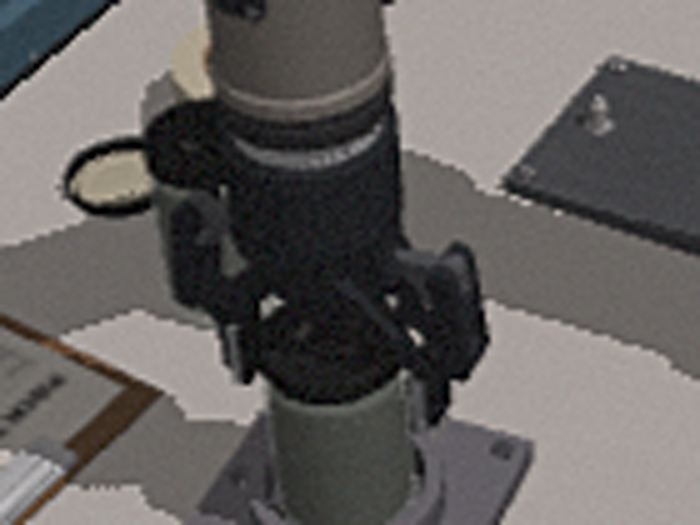

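The fingers straddle the jar below the lid (crop tips (240,380) and (435,410)). Now I close the gripper.

```bash
python3 -m crank '[[0,-0.2,0,-0.0005,0.0009,0.0012,0.075],[0,-0.2,0,-0.0005,0.0009,0.0012,0.0],[0,-0.2,0,-0.0005,0.0009,0.0012,0.0],[0,-0.2,0,-0.0005,0.0009,0.0012,0.0],[0,-0.2,0,-0.0005,0.0009,0.0012,0.0]]';  python3 -m crank '[[0,0,0,0,0,0,0],[0,0,0,0,0,0,0],[0,0,0,0,0,0,0],[0,0,0,0,0,0,0]]'; python3 -c "
from h import *
st(); print(sensors.sense()['tcp_rot'])"
```

```text
t: 3.42
tool_pos: [570.5, 155.2, 80.2]
tcp_rot: [[0.002, 0.036, 0.999], [0.0, 0.999, -0.036], [-1.0, 0.0, 0.002]]
contact_force: [-4.8, -0.5, 5.8]
grip_width: 0.801
t: 3.75
tool_pos: [570.1, 155.2, 80.2]
tcp_rot: [[0.001, 0.035, 0.999], [-0.0, 0.999, -0.035], [-1.0, -0.0, 0.001]]
contact_force: [-2.8, -0.0, -0.3]
grip_width: 0.799
3.75 [570.102  155.2179  80.2474] F [-2.8 -0.  -0.3] M [-0.1   0.58 -0.01] g 0.799
[[ 0.0009  0.0353  0.9994]
 [-0.0001  0.9994 -0.0353]
 [-1.     -0.      0.0009]]
```

```bash
python3 -m crank '[[0,0,0,-0.005,0,0,0],[0,0,0,-0.012,0,0,0],[0,0,0,-0.022,0,0,0],[0,0,0,-0.034,0,0,0],[0,0,0,-0.046,0,0,0]]';  python3 -m crank '[[0,0,0,-0.01,0,0,0],[0,0,0,-0.02,0,0,0],[0,0,0,-0.03,0,0,0],[0,0,0,-0.034,0,0,0],[0,0,0,-0.034,0,0,0]]'; python3 -c "
from h import *
st(); print(sensors.sense()['tcp_rot'])
snap('side','s3.png',150,150,140,135,4.4)"
```

```text
t: 4.17
tool_pos: [570.2, 155.2, 127.2]
tcp_rot: [[0.001, 0.035, 0.999], [0.0, 0.999, -0.035], [-1.0, 0.0, 0.001]]
contact_force: [0.6, 0.4, -9.3]
grip_width: 0.799
t: 4.58
tool_pos: [571.1, 155.6, 163.0]
tcp_rot: [[0.004, 0.035, 0.999], [0.001, 0.999, -0.035], [-1.0, 0.001, 0.004]]
contact_force: [0.1, 0.9, -9.1]
grip_width: 0.799
4.58 [571.133  155.6449 163.0453] F [ 0.1  0.9 -9.1] M [ 0.1  -0.09  0.02] g 0.799
[[ 0.0042  0.0355  0.9994]
 [ 0.001   0.9994 -0.0355]
 [-1.      0.0011  0.0041]]
```

View pics/s3.png

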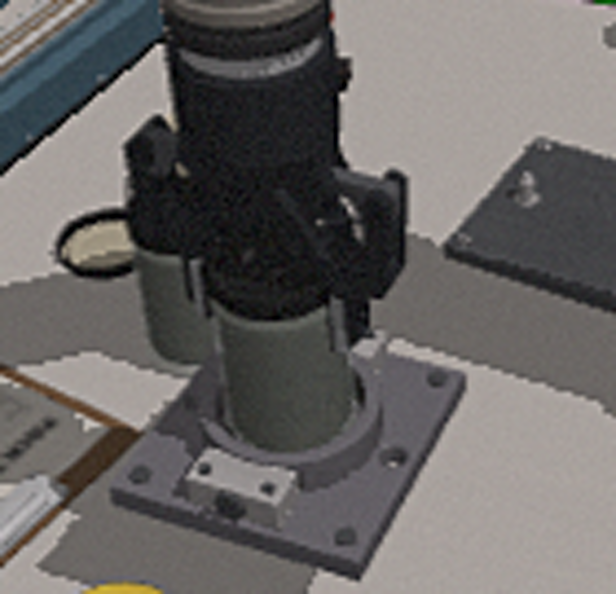

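```bash
python3 -m crank '[[0,-0.2,0,-0.015,0,0,0],[0,-0.2,0,-0.03,0,0,0],[0,-0.2,0,-0.045,0,0,0],[0,-0.2,0,-0.055,0,0,0],[0,-0.2,0,-0.055,0,0,0]]'; python3 -c "
from h import *
st();print(back('top',[240,151],116))
print(row([530,-10,220],down(-.095)).tolist())
print(row([494,-179,220],down(-.155)).tolist())"
```

```text
t: 5.05
tool_pos: [571.6, 156.0, 219.0]
tcp_rot: [[0.01, 0.035, 0.999], [0.002, 0.999, -0.035], [-1.0, 0.002, 0.01]]
contact_force: [0.9, 0.2, -8.3]
grip_width: 0.797
5.05 [571.5699 156.006  218.9675] F [ 0.9  0.2 -8.3] M [ 0.1  -0.21 -0.01] g 0.797
[702.833   18.7689]
[3.41, 0.55, -0.13, -0.0017, -0.1674, -0.0357]
[6.85, 0.55, -0.15, -0.0023, -0.3375, -0.0656]
```

```bash
python3 -m crank '[[0.7,0.3,0,0,-0.02,-0.004,0],[1.4,0.55,0,0,-0.05,-0.01,0],[2.1,0.55,0,0,-0.08,-0.016,0],[2.8,0.55,0,0,-0.11,-0.0225,0],[3.4,0.55,0,0,-0.14,-0.029,0]]'; python3 -c "
from h import *
print(row([494,-179,220],down(-.155)).tolist())"
```

```text
t: 5.47
tool_pos: [536.2, 15.6, 216.8]
tcp_rot: [[-0.003, 0.095, 0.995], [0.002, 0.995, -0.095], [-1.0, 0.002, -0.003]]
contact_force: [0.5, 0.0, -9.2]
grip_width: 0.8
[3.44, -0.16, -0.09, -0.0034, -0.1977, -0.0236]
```

```bash
python3 -m crank '[[0.9,0,0,0,-0.035,-0.004,0],[1.8,0,0,0,-0.075,-0.009,0],[2.6,0,0,0,-0.115,-0.014,0],[3.4,-0.1,0,0,-0.15,-0.018,0],[3.44,-0.1,0,0,-0.175,-0.021,0]]';python3 -m crank '[[0,0,0,0,-0.0,0.00,0]]';  python3 -c "
from h import *
print(row([494,-179,220],down(-.155)).tolist())"
```

```text
t: 5.88
tool_pos: [496.1, -162.2, 215.1]
tcp_rot: [[-0.004, 0.16, 0.987], [-0.002, 0.987, -0.16], [-1.0, -0.002, -0.004]]
contact_force: [-0.1, -1.8, -9.7]
grip_width: 0.799
t: 5.97
tool_pos: [493.0, -171.7, 213.7]
tcp_rot: [[-0.008, 0.171, 0.985], [-0.009, 0.985, -0.171], [-1.0, -0.01, -0.007]]
contact_force: [-0.2, -3.1, -8.6]
grip_width: 0.797
[-0.99, -0.38, 0.57, -0.0063, -0.0071, 0.0022]
```

```bash
python3 -m crank '[[-1,-0.4,0.5,0,-0.007,0.002,0],[-1,-0.4,0.5,0.015,-0.007,0.002,0],[-1,-0.4,0.5,0.035,-0.007,0.002,0],[-1,-0.4,0.5,0.055,-0.007,0.002,0],[-1,-0.4,0.5,0.07,-0.007,0.002,0]]';python3 -m crank '[[0,0,0,0,-0.0,0.00,0],[0,0,0,0,-0.0,0.00,0]]';  python3 -c "
from h import *
print(row([494,-179,140],down(-.155)).tolist())"
```

```text
t: 6.38
tool_pos: [491.5, -178.6, 140.9]
tcp_rot: [[-0.004, 0.154, 0.988], [0.001, 0.988, -0.154], [-1.0, 0.0, -0.004]]
contact_force: [-0.6, -0.4, -9.4]
grip_width: 0.802
t: 6.55
tool_pos: [489.2, -177.4, 138.7]
tcp_rot: [[-0.01, 0.153, 0.988], [0.003, 0.988, -0.153], [-1.0, 0.002, -0.01]]
contact_force: [0.1, -0.0, -8.9]
grip_width: 0.802
[0.07, -0.58, -0.1, -0.0013, -0.0008, 0.005]
```

```bash
python3 -m crank '[[0,-0.58,-0.1,-0.001,-0.001,0.005,0],[0,-0.58,-0.1,-0.001,-0.001,0.005,0],[0,-0.58,-0.1,-0.001,-0.001,0.005,0],[0,-0.58,-0.1,-0.001,-0.001,0.005,0]]';  python3 -c "
from h import *
st()
print(row([494,-179,140],down(-.155)).tolist())
snap('side','s4.png',230,120,110,130,4.5)
snap('top','t4.png',250,165,90,90,6.5)"
```

```text
t: 6.88
tool_pos: [494.8, -179.3, 140.7]
tcp_rot: [[0.002, 0.153, 0.988], [-0.001, 0.988, -0.153], [-1.0, -0.001, 0.002]]
contact_force: [-0.4, 0.1, -9.0]
grip_width: 0.796
6.88 [ 494.7571 -179.3379  140.7146] F [-0.4  0.1 -9. ] M [ 0.02  0.01 -0.05] g 0.796
[0.07, 0.12, 0.03, 0.0007, 0.0002, -0.0008]
```

View pics/s4.png

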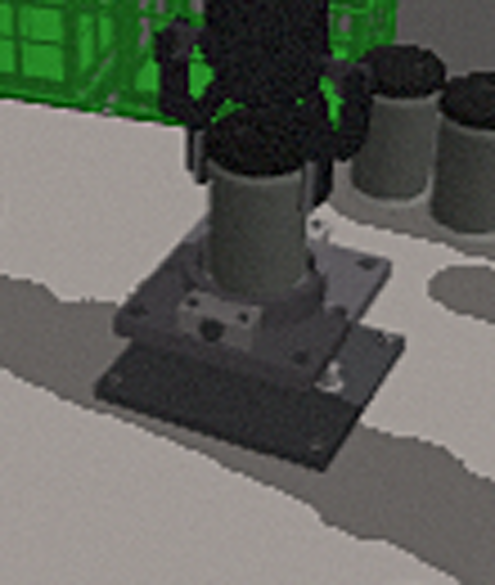

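View pics/t4.png

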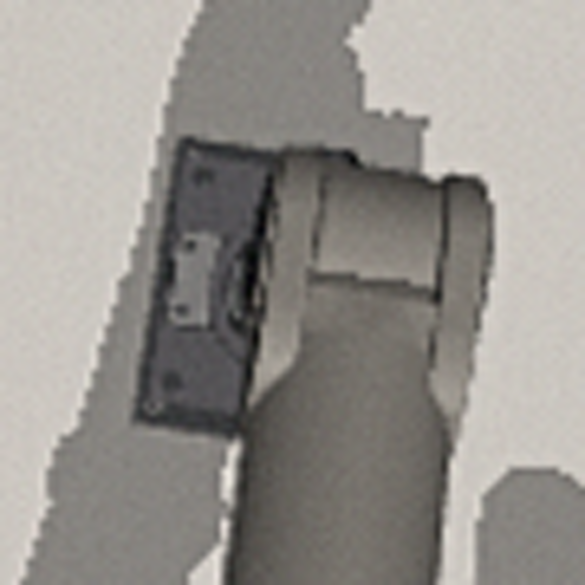

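```bash
cat >> h.py <<'E'
def zoom(fn,x,y,w,h,k,out,pts=()):
    import cv2
    im=cv2.imread(fn);o=cv2.resize(im[y:y+h,x:x+w],None,fx=k,fy=k,interpolation=cv2.INTER_CUBIC)
    o=cv2.convertScaleAbs(o,alpha=1.5,beta=15)
    for uv,col in pts:
        q=((np.array(uv)-[x,y]+.5)*k-.5).round().astype(int)
        cv2.drawMarker(o,tuple(int(v) for v in q),col,cv2.MARKER_CROSS,11,1)
    cv2.imwrite("pics/"+out,o)
def wp(pose,ls,z0=0):
    c,s=np.cos(pose[2]),np.sin(pose[2]);ls=np.atleast_2d(ls).astype(float)
    return np.c_[pose[0]+c*ls[:,0]-s*ls[:,1],pose[1]+s*ls[:,0]+c*ls[:,1],ls[:,2]+z0]
E
python3 - <<'E'
from h import *
cor=lambda a,b,z:[(a,b,z),(a,-b,z),(-a,-b,z),(-a,b,z)]
R,G=(0,0,255),(0,255,0)
N=(494.8,-180.5,-.15);B=(493.7,-179.2,-.155)
for cam,fn,box,out in(("side","full_s4.png",(250,165,75,65,10),"s4z.png"),("top","full_t4.png",(268,183,35,50,12),"t4z.png")):
    pts=[(u,G) for u in proj(cam,wp(N,cor(70,72,14)+cor(70,72,0),60.5))]+[(u,R) for u in proj(cam,wp(B,cor(85,75,12)+[(57,0,33),(-57,0,33)]))]
    zoom("pics/"+fn,*box,out,pts)
zoom("pics/side0.png",180,235,80,65,10,"s0z.png",[(u,G) for u in proj("side",wp((570.5,153.5,-.032),cor(70,72,14)+cor(70,72,0)+[(57,0,14),(-57,0,14)]))])
zoom("pics/side0.png",245,170,80,60,10,"b0z.png",[(u,R) for u in proj("side",wp(B,cor(85,75,12)+cor(85,75,0)+[(57,0,33),(-57,0,33),(57,0,12),(-57,0,12)]))])
E
```

```text
(no output)
```

View pics/s4z.png

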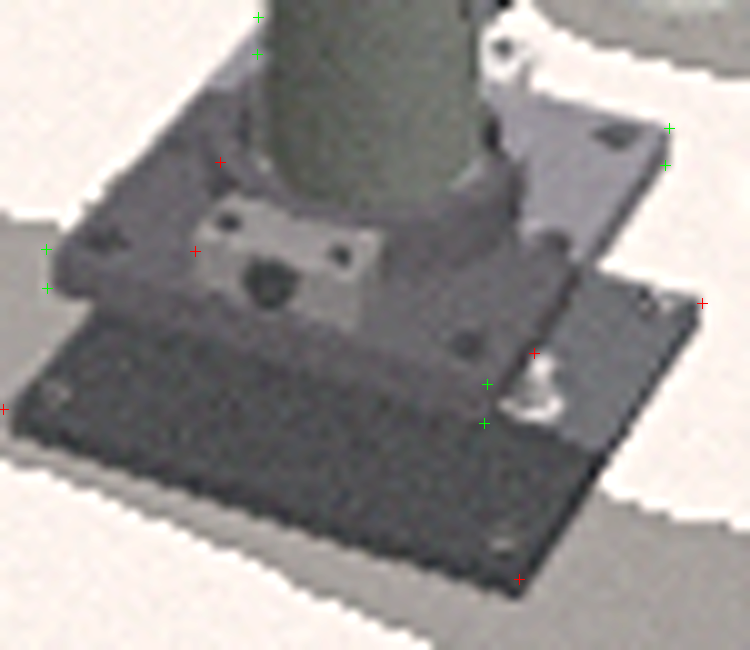

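View pics/t4z.png

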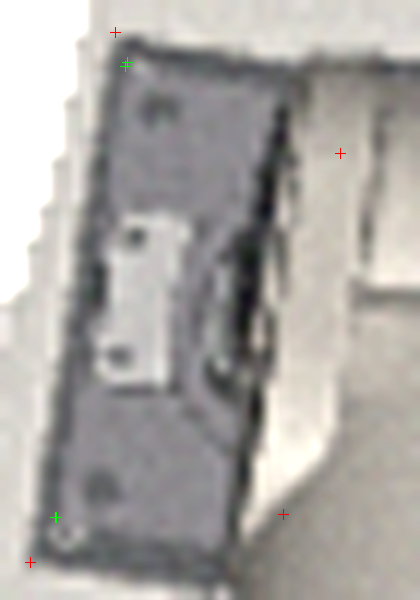

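View pics/s0z.png

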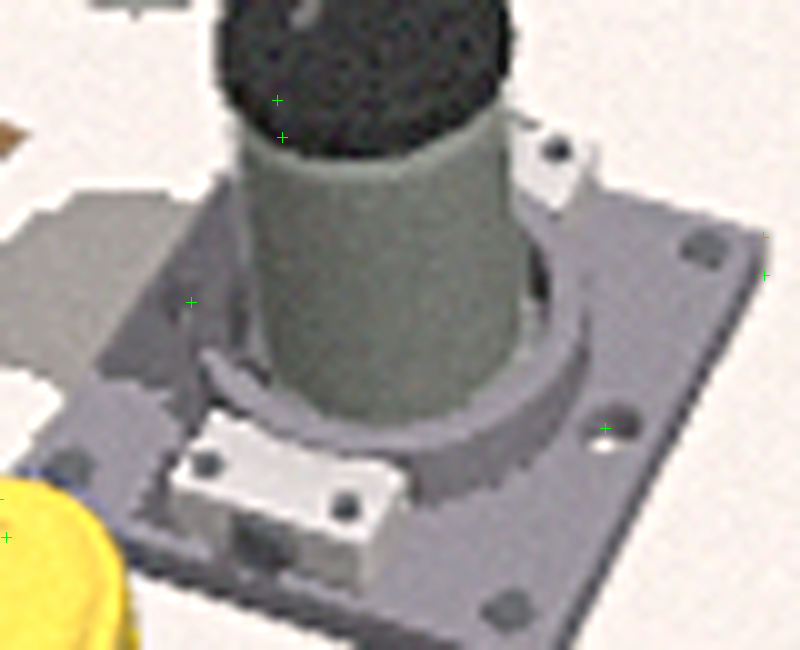

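View pics/b0z.png

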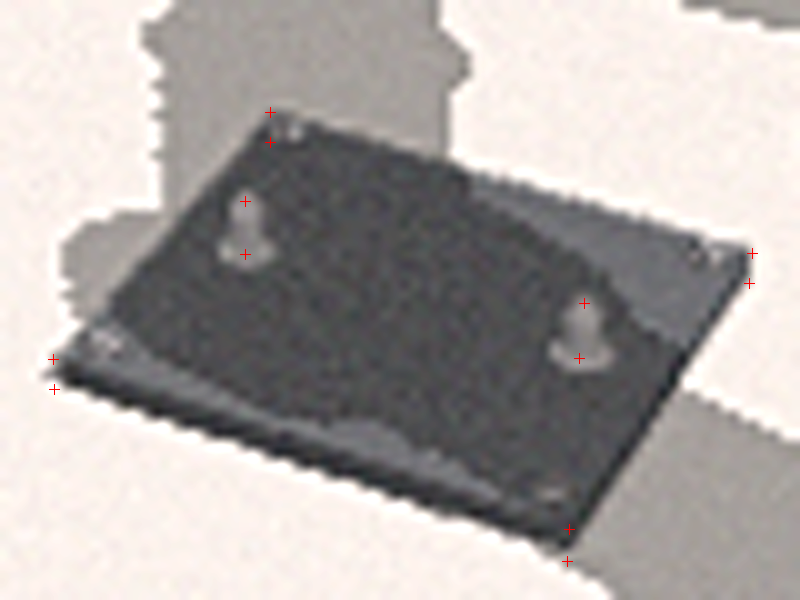

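```bash
cat > jf.py <<'E'
from h import *
def px(k,ox,oy): return lambda x,y:np.array([ox+(x+.5)/k-.5,oy+(y+.5)/k-.5])
a=px(6.5,176,160); _b=px(6.5,264,180); b=lambda x,y:_b(x-390,y)
s0=px(10,180,235); b0=px(10,245,170); s4=px(10,250,165); t4=px(12,268,183)
# pose id, cam, local fn key, signs, uv
O=[]
def add(p,cam,key,sx,sy,uv,w=1): O.append((p,cam,key,sx,sy,uv,w))
for sx,sy,x,y in((1,1,99,93),(1,-1,301,98),(-1,-1,293,296),(-1,1,90,290)): add(0,"top","scr",sx,sy,a(x,y))
add(0,"top","hole",1,0,a(205,98));add(0,"top","hole",-1,0,a(193,292))
for sx,sy,x,y in((1,1,73,467),(-1,-1,705,248),(-1,1,508,610)): add(0,"side","scr",sx,sy,s0(x,y))
add(0,"side","hole",-1,0,s0(612,425)); add(0,"side","jaw",1,1,s0(207,465)); add(0,"side","jaw",-1,1,s0(347,507));add(0,"side","jaw",1,-1,s0(557,150)) if 0 else None
for sx,sy,x,y in((1,1,105,240),(-1,-1,615,133),(-1,1,467,342)): add(1,"side","scr",sx,sy,s4(x,y))
add(1,"side","hole",-1,0,s4(553,240)); add(1,"side","jaw",1,1,s4(229,222)); add(1,"side","jaw",-1,1,s4(341,256))
add(1,"top","scr",1,1,t4(160,108));add(1,"top","scr",-1,1,t4(103,487));add(1,"top","jaw",1,1,t4(133,237));add(1,"top","jaw",-1,1,t4(120,355))
for sx,sy,x,y in((1,1,492,60),(1,-1,708,95),(-1,-1,670,345),(-1,1,453,307)): add(2,"top","ps",sx,sy,b(x,y))
for sx,sy,x,y in((1,-1,293,130),(-1,-1,713,248),(-1,1,550,493),(1,1,108,343)): add(2,"side","ps",sx,sy,b0(x,y))
add(2,"top","peg",1,0,b(596,104));add(2,"top","peg",-1,0,b(566,297))
add(2,"side","pegt",1,0,b0(246,190));add(2,"side","pegt",-1,0,b0(585,295))
Z=[0,60.5,0]
def F(v):
    poses=[v[0:3],v[3:6],v[6:9]]; A,Bb,e,f,h,c,d=v[9:16]; bi={"top":v[16:18],"side":v[18:20]}
    L={"scr":(A,Bb,14),"hole":(57,0,14),"jaw":(e,f,h),"ps":(c,d,12),"peg":(57,0,24),"pegt":(57,0,33)}
    r=[]
    for p,cam,k,sx,sy,uv,w in O:
        l=L[k]; q=wp(poses[p],[(l[0]*sx,l[1]*sy,l[2])],Z[p])
        r.append(w*(proj(cam,q)[0]+bi[cam]-uv))
    return np.array(r)
v0=[570,153.5,-.03,494.8,-180.5,-.15,494,-179,-.155,60,60,20,60,30,75,65,0,0,0,0]
r=least_squares(lambda v:np.r_[F(v).ravel(),v[16:]*1.0],v0,x_scale=np.maximum(np.abs(v0),.1),loss='soft_l1',f_scale=.5)
v=r.x
print("nest0",v[:3],"nest4",v[3:6],"base",v[6:9],"dims",v[9:16],"bias",v[16:])
J=r.jac;cov=np.linalg.inv(J.T@J)*.3**2;print("sd",np.sqrt(np.diag(cov))[:9])
for o,e in zip(O,F(v)): print(o[:5],e.round(2))
E
python3 jf.py
```

```text
nest0 [570.5685 152.3237  -0.0313] nest4 [ 494.2274 -180.2092   -0.1408] base [ 493.0333 -180.046    -0.157 ] dims [57.7353 59.4958 17.9277 60.255  32.7707 73.5022 64.5314] bias [-0.3339 -0.1125  0.1216 -0.4412]
sd [0.7431 0.9356 0.0047 0.9025 1.3223 0.0081 0.8158 1.1465 0.0043]
(0, 'top', 'scr', 1, 1) [0.28 0.03]
(0, 'top', 'scr', 1, -1) [0.25 0.42]
(0, 'top', 'scr', -1, -1) [0.1  0.14]
(0, 'top', 'scr', -1, 1) [ 0.1  -0.12]
(0, 'top', 'hole', 1, 0) [-0.52  0.03]
(0, 'top', 'hole', -1, 0) [-0.13 -0.03]
(0, 'side', 'scr', 1, 1) [-0.06  0.03]
(0, 'side', 'scr', -1, -1) [-0.22  0.27]
(0, 'side', 'scr', -1, 1) [ 0.12 -0.07]
(0, 'side', 'hole', -1, 0) [-0.39 -0.49]
(0, 'side', 'jaw', 1, 1) [0.23 0.02]
(0, 'side', 'jaw', -1, 1) [-0.04  0.22]
(1, 'side', 'scr', 1, 1) [ 0.14 -0.36]
(1, 'side', 'scr', -1, -1) [ 0.3  -0.02]
(1, 'side', 'scr', -1, 1) [0.24 0.15]
(1, 'side', 'hole', -1, 0) [-0.87 -0.67]
(1, 'side', 'jaw', 1, 1) [-0.1  -0.07]
(1, 'side', 'jaw', -1, 1) [ 0.1  -0.18]
(1, 'top', 'scr', 1, 1) [-0.5   0.19]
(1, 'top', 'scr', -1, 1) [-0.3  -0.08]
(1, 'top', 'jaw', 1, 1) [ 0.17 -0.06]
(1, 'top', 'jaw', -1, 1) [-0.18 -0.05]
(2, 'top', 'ps', 1, 1) [ 0.04 -0.12]
(2, 'top', 'ps', 1, -1) [ 0.26 -0.02]
(2, 'top', 'ps', -1, -1) [ 0.15 -0.2 ]
(2, 'top', 'ps', -1, 1) [-0.15  0.05]
(2, 'side', 'ps', 1, -1) [-0.1   0.16]
(2, 'side', 'ps', -1, -1) [-0.28  0.69]
(2, 'side', 'ps', -1, 1) [-0.   -0.24]
(2, 'side', 'ps', 1, 1) [-0.19  0.17]
(2, 'top', 'peg', 1, 0) [ 0.32 -0.07]
(2, 'top', 'peg', -1, 0) [0.19 0.11]
(2, 'side', 'pegt', 1, 0) [0.36 0.48]
(2, 'side', 'pegt', -1, 0) [0.24 0.26]
```

```bash
python3 -c "
from h import *
st();print(row([493.3,-178.4,118],down(-.165)).tolist())"
```

```text
6.98 [ 494.3251 -179.3348  140.2933] F [ 0.1  1.  -9.3] M [0.03 0.01 0.02] g 0.798
[0.63, 0.06, 0.02, 0.0223, 0.0008, -0.0012]
```

```bash
python3 -m crank '[[0.3,0,0,0.005,0.0008,-0.001,0],[0.6,0,0,0.011,0.0008,-0.0012,0],[0.6,0,0,0.017,0.0008,-0.0012,0],[0.6,0,0,0.022,0.0008,-0.0012,0],[0.6,0,0,0.022,0.0008,-0.0012,0]]'; python3 -m crank '[[0,0,0,0,0,0,0],[0,0,0,0,0,0,0]]';  python3 -c "
from h import *
st();print(row([493.3,-178.4,118],down(-.165)).tolist())"
```

```text
t: 7.4
tool_pos: [491.7, -178.0, 116.4]
tcp_rot: [[-0.003, 0.164, 0.987], [0.001, 0.987, -0.164], [-1.0, 0.0, -0.003]]
contact_force: [-0.8, -0.2, -8.8]
grip_width: 0.8
t: 7.57
tool_pos: [491.4, -178.0, 115.9]
tcp_rot: [[-0.004, 0.164, 0.986], [0.001, 0.986, -0.164], [-1.0, 0.001, -0.004]]
contact_force: [-1.2, 0.7, -9.2]
grip_width: 0.802
7.57 [ 491.3595 -177.9564  115.9262] F [-1.2  0.7 -9.2] M [ 0.04  0.07 -0.04] g 0.802
[0.03, -0.23, -0.03, -0.0021, -0.0001, 0.002]
```

```bash
python3 -m crank '[[0,-0.23,0,-0.0015,0,0.002,0],[0,-0.23,0,-0.0015,0,0.002,0],[0,-0.23,0,-0.0015,0,0.002,0]]';  python3 -c "
from h import *
st();print(row([493.3,-178.4,118],down(-.165)).tolist())
B=(493,-179.8,-.157)
snap('side','s5.png',250,165,80,70,10);snap('top','t5.png',258,175,90,70,7)"
```

```text
t: 7.82
tool_pos: [493.9, -178.4, 118.0]
tcp_rot: [[0.002, 0.164, 0.987], [0.0, 0.987, -0.164], [-1.0, 0.0, 0.001]]
contact_force: [-0.0, -0.1, -9.3]
grip_width: 0.8
7.82 [ 493.9324 -178.436   117.9524] F [-0.  -0.1 -9.3] M [ 0.01  0.   -0.02] g 0.8
[0.03, 0.08, -0.02, -0.0, -0.0001, -0.0006]
```

View pics/s5.png

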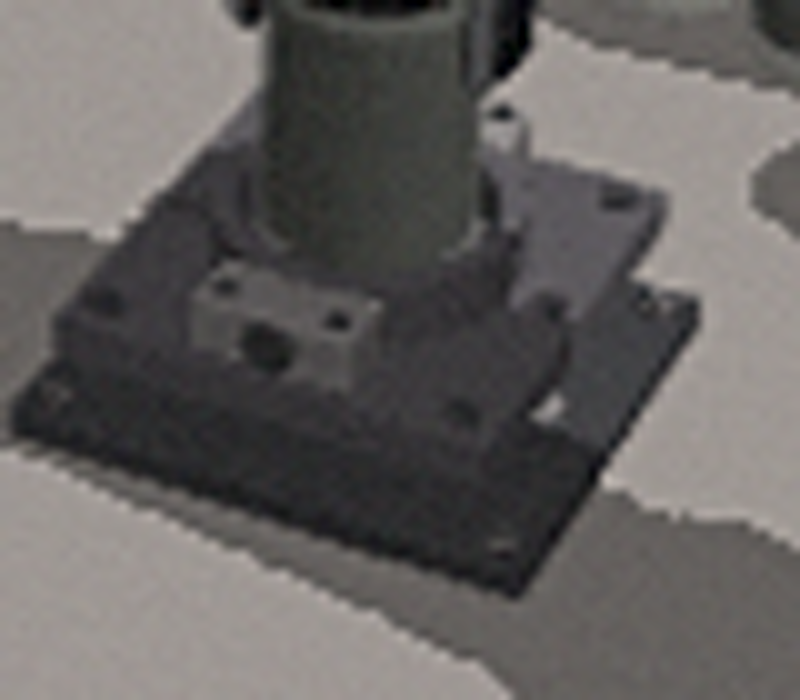

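View pics/t5.png

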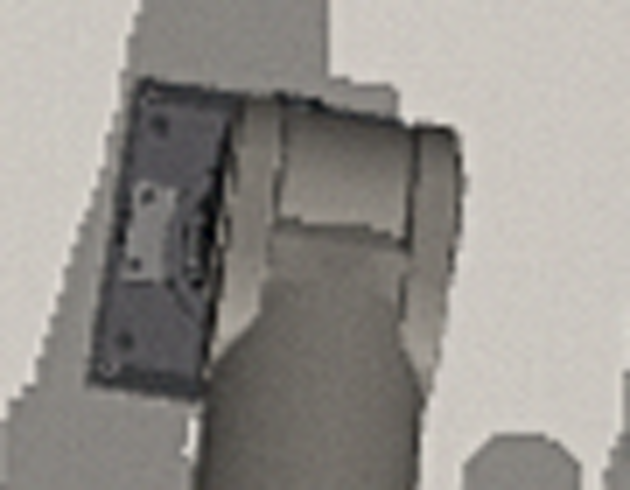

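Run:
```python
from h import *
px=lambda k,ox,oy:(lambda x,y:np.array([ox+(x+.5)/k-.5,oy+(y+.5)/k-.5]))
s=px(10,250,165);t=px(7,258,175)
zn=117.95-80.2+14
n=[back("side",s(*p),zn) for p in((102,300),(615,198),(462,410))]
p=[back("side",s(*p),12) for p in((58,393),(663,298),(500,543),(243,180))]
print("side nest",(n[0]+n[1])/2,"plate",(p[0]+p[1])/2,(p[2]+p[3])/2)
an=lambda d:np.arctan2(d[1],d[0])
print("nest yaw +y edge",an(n[0]-n[2]),"-x edge",an(n[2]-n[1])-np.pi/2,"plate",an(p[0]-p[2]),an(p[3]-p[1]),an(p[2]-p[1])-np.pi/2,an(p[0]-p[3])-np.pi/2)
print("dims",np.linalg.norm(n[0]-n[2])/2,np.linalg.norm(n[2]-n[1])/2,np.linalg.norm(p[0]-p[2])/2,np.linalg.norm(p[2]-p[1])/2)
a,b=back("top",t(160,125),zn),back("top",t(124,341),zn);c,d=back("top",t(151,90),12),back("top",t(108,367),12)
y=-.16;ey=np.array([-np.sin(y),np.cos(y)])
print("top nest",(a+b)/2-ey*59.5,"yaw",an(a-b),"plate",(c+d)/2-ey*64.5,an(c-d))
```

```text
side nest [ 494.2987 -180.7996] plate [ 493.1184 -184.7916] [ 493.1294 -182.3291]
nest yaw +y edge -0.14542209587530291 -x edge -0.155286637673822 plate -0.1712729004507321 -0.13819944324401104 -0.14950134014294703 -0.15500108648441624
dims 58.18786851140031 59.704659388836816 73.80341264793456 67.139699855957
top nest [ 492.4767 -178.6932] yaw -0.16148360419506466 plate [ 495.4064 -178.1641] -0.14999827092736495
```

The nest is within about 1–2 mm over the plate (side crop nest screws (102,300) and (615,198), plate screws (58,393) and (663,298)). I'll lower gently and watch the force.

```bash
python3 -m crank '[[0,0,0,0.002,0,-0.0005,0],[0,0,0,0.004,0,-0.0005,0],[0,0,0,0.006,0,-0.0005,0],[0,0,0,0.007,0,-0.0005,0]]';  python3 -c "
from h import *
st();print(row([493.4,-178.4,107],down(-.162)).tolist())"
```

```text
t: 8.25
tool_pos: [492.8, -178.2, 110.3]
tcp_rot: [[0.0, 0.164, 0.987], [0.0, 0.987, -0.164], [-1.0, 0.001, 0.0]]
contact_force: [-0.0, -0.4, -10.1]
grip_width: 0.802
8.25 [ 492.8358 -178.1868  110.2707] F [ -0.   -0.4 -10.1] M [ 0.01 -0.1   0.  ] g 0.802
[-0.14, 0.01, -0.03, 0.0033, -0.0001, 0.0006]
```

```bash
python3 -m crank '[[0,0,0,0.001,0,0.0005,0],[0,0,0,0.002,0,0.0005,0],[0,0,0,0.003,0,0.0005,0],[0,0,0,0.004,0,0.0005,0]]';  python3 -c "
from h import *
st();print(row([493.4,-178.4,103],down(-.162)).tolist())"
```

```text
t: 8.58
tool_pos: [493.3, -178.2, 106.2]
tcp_rot: [[0.0, 0.164, 0.987], [0.001, 0.987, -0.164], [-1.0, 0.001, 0.0]]
contact_force: [-0.5, -0.5, -9.0]
grip_width: 0.797
8.58 [ 493.3198 -178.2364  106.1512] F [-0.5 -0.5 -9. ] M [0.01 0.   0.02] g 0.797
[-0.14, 0.0, -0.03, 0.0032, -0.0002, 0.0001]
```

Nest underside is at about 26 mm, 7 mm below the peg tips, with no contact force. I'll keep lowering.

```bash
python3 -m crank '[[0,0,0,0.0015,0,0,0],[0,0,0,0.003,0,0,0],[0,0,0,0.0045,0,0,0],[0,0,0,0.006,0,0,0]]';  python3 -c "
from h import *
st();print(row([493.4,-178.4,100],down(-.162)).tolist())"
```

```text
t: 8.92
tool_pos: [493.2, -178.3, 100.0]
tcp_rot: [[-0.0, 0.164, 0.986], [0.001, 0.986, -0.164], [-1.0, 0.001, -0.0]]
contact_force: [1.0, 0.6, -9.0]
grip_width: 0.796
8.92 [ 493.2485 -178.2944   99.9677] F [ 1.   0.6 -9. ] M [ 0.04 -0.02  0.06] g 0.796
[-0.14, -0.01, -0.03, -0.0, -0.0001, 0.0002]
```

```bash
python3 -m crank '[[0,0,0,0.002,0,0,0],[0,0,0,0.004,0,0,0],[0,0,0,0.006,0,0,0],[0,0,0,0.0075,0,0,0],[0,0,0,0.0085,0,0,0]]';  python3 -c "
from h import *
st();print(row([493.4,-178.4,92],down(-.162)).tolist())"
```

```text
t: 9.33
tool_pos: [493.2, -178.4, 92.7]
tcp_rot: [[-0.0, 0.164, 0.986], [-0.0, 0.986, -0.164], [-1.0, -0.0, -0.0]]
contact_force: [-3.8, 0.8, 3.3]
grip_width: 0.798
9.33 [ 493.2089 -178.4227   92.6605] F [-3.8  0.8  3.3] M [0.19 1.14 0.01] g 0.798
[-0.15, -0.01, 0.01, 0.0007, 0.0001, 0.0002]
```

```bash
python3 -m crank '[[0,0,0,0.001,0,-0.0005,0],[0,0,0,0.002,0,-0.0005,0],[0,0,0,0.002,0,-0.0005,0]]';  python3 -c "
from h import *
st()
snap('side','s6.png',250,165,80,70,10);snap('top','t6.png',258,175,90,70,7)"
```

```text
t: 9.58
tool_pos: [493.1, -178.6, 92.2]
tcp_rot: [[0.001, 0.164, 0.986], [-0.001, 0.986, -0.164], [-1.0, -0.001, 0.001]]
contact_force: [-5.9, 1.2, 7.0]
grip_width: 0.795
9.58 [ 493.1246 -178.5578   92.1891] F [-5.9  1.2  7. ] M [ 0.28  1.16 -0.01] g 0.795
```

View pics/s6.png

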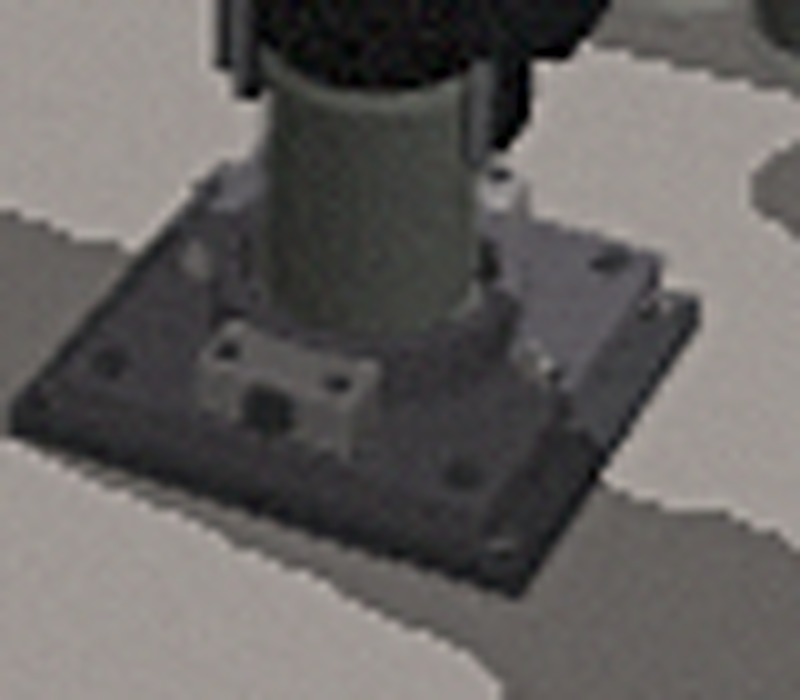

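View pics/t6.png

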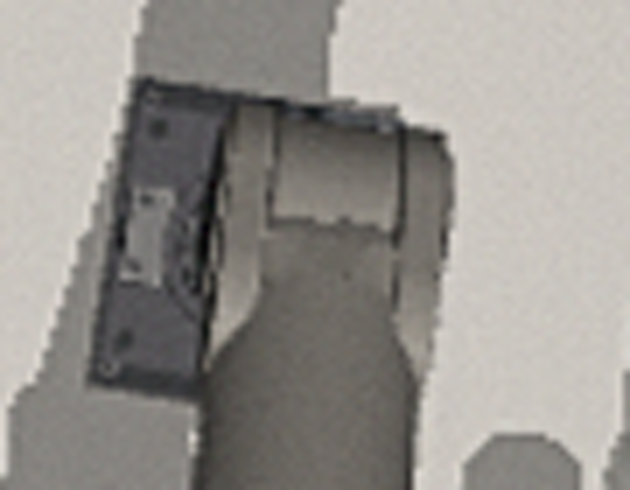

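Both pegs show through the holes (side crop (195,258) and (545,368)), and the flange lies on the plate. TCP z of 92.2 is exactly 12 mm above the table value. One more push will confirm it.

```bash
python3 -m crank '[[0,0,0,0.001,0,-0.0005,0],[0,0,0,0.002,0,-0.001,0],[0,0,0,0.003,0,-0.001,0],[0,0,0,0.003,0,-0.001,0]]';  python3 -c "
from h import *
st();print(sensors.sense()['tcp_rot'])"
```

```text
t: 10.02
tool_pos: [493.0, -178.6, 92.1]
tcp_rot: [[0.003, 0.164, 0.986], [-0.003, 0.986, -0.164], [-1.0, -0.002, 0.003]]
contact_force: [-7.6, 1.7, 15.7]
grip_width: 0.798
10.02 [ 492.9782 -178.6002   92.0576] F [-7.6  1.7 15.7] M [ 0.48  1.75 -0.01] g 0.798
[[ 0.0028  0.1639  0.9865]
 [-0.0029  0.9865 -0.1639]
 [-1.     -0.0024  0.0032]]
```

```bash
cat > rock.py <<'E'
import sys
from h import *
# usage: rock.py th_from th_to H_from H_to bias  (H = foot centre height over cup floor)
X0,Y0,YAW=493.2,-178.5,-.160
def pose(th,H):
    t=np.radians(th);ex=np.array([np.cos(YAW),np.sin(YAW),0])
    return np.array([X0,Y0,26+H])+66.2*(np.sin(t)*ex+np.array([0,0,np.cos(t)])),down(YAW,th)
def state():
    s=sensors.sense();R=s["tcp_rot"]
    u=-R[:,0];ex=np.array([np.cos(YAW),np.sin(YAW),0]);ey=np.array([-ex[1],ex[0],0])
    f=s["tool_pos"]-66.2*u
    print(round(s["t"],2),"tilt x %.2f y %.2f yaw %.3f foot H %.1f dx %.1f dy %.1f"%(np.degrees(np.arctan2(u@ex,u[2])),np.degrees(np.arctan2(u@ey,u[2])),np.arctan2(R[1,2],R[0,2]),f[2]-26,(f-[X0,Y0,0])@ex,(f-[X0,Y0,0])@ey),"F",s["contact_force"].round(1),"M",s["moment"].round(2),"g",round(s["grip_width"],3))
    return s
s=state()
if len(sys.argv)>4:
    a,b,h0,h1,bias=map(float,sys.argv[1:6])
    for k in(.25,.5,.75,1):
        th=a+(b-a)*k;H=max(h0+(h1-h0)*k,34.7*abs(np.sin(np.radians(th))) if h1<3.6 else 0)-bias
        p,R=pose(th,H);r=row(p,R,s);print("[%.1f,%.1f,%.1f,%.4f,%.4f,%.4f,0]"%tuple(r))
E
python3 rock.py 0 5.5 0 0 3
```

```text
10.02 tilt x -0.18 y 0.14 yaw -0.165 foot H -0.1 dx 0.0 dy -0.3 F [-7.6  1.7 15.7] M [ 0.48  1.75 -0.01] g 0.798
[-0.3,1.6,0.1,0.0020,0.0001,0.0018,0]
[-0.3,2.9,0.1,0.0013,0.0002,0.0034,0]
[-0.3,4.3,0.1,0.0005,0.0002,0.0050,0]
[-0.3,5.7,0.1,-0.0001,0.0002,0.0065,0]
```

```bash
python3 -m crank '[[-0.3,1.6,0.1,0.002,0.0001,0.0018,0],[-0.3,2.9,0.1,0.0013,0.0002,0.0034,0],[-0.3,4.3,0.1,0.0005,0.0002,0.005,0],[-0.3,5.7,0.1,-0.0001,0.0002,0.0065,0],[-0.3,5.7,0.1,-0.0001,0.0002,0.0065,0]]' >/dev/null; python3 rock.py 5.5 -5.5 3.3 3.3 2
```

```text
10.43 tilt x 5.62 y 0.09 yaw -0.160 foot H 2.9 dx -0.0 dy -0.2 F [-8.3  0.6 15.3] M [ 0.36  2.04 -0.1 ] g 0.802
[0.0,-2.9,0.1,0.0017,0.0001,-0.0031,0]
[0.0,-5.6,0.1,0.0019,0.0001,-0.0063,0]
[0.0,-8.4,0.1,0.0023,0.0001,-0.0094,0]
[0.0,-11.1,0.1,0.0028,0.0001,-0.0126,0]
```

```bash
python3 -m crank '[[0,-2.9,0.1,0.0012,0.0001,-0.0031,0],[0,-5.6,0.1,0.0014,0.0001,-0.0063,0],[0,-8.4,0.1,0.0018,0.0001,-0.0094,0],[0,-11.1,0.1,0.0023,0.0001,-0.0126,0],[0,-11.1,0.1,0.0023,0.0001,-0.0126,0]]' >/dev/null; python3 rock.py -5.5 5.5 3.3 4.5 1
```

```text
10.85 tilt x -5.81 y 0.05 yaw -0.160 foot H 2.9 dx 0.9 dy -0.2 F [ 0.7  1.7 -1. ] M [0.11 0.11 0.11] g 0.798
[-0.0,3.1,0.1,0.0003,0.0002,0.0026,0]
[-0.0,5.8,0.1,0.0003,0.0002,0.0058,0]
[-0.0,8.6,0.1,0.0004,0.0002,0.0089,0]
[-0.0,11.3,0.1,0.0006,0.0002,0.0121,0]
```

```bash
python3 -m crank '[[0,3.1,0.1,0.0003,0.0002,0.0026,0],[0,5.8,0.1,0.0003,0.0002,0.0058,0],[0,8.6,0.1,0.0004,0.0002,0.0089,0],[0,11.3,0.1,0.0005,0.0002,0.0121,0],[0,11.3,0.1,0.0005,0.0002,0.0121,0]]' >/dev/null; python3 rock.py 5.7 -5.7 3.8 5 0.2
```

```text
11.27 tilt x 5.88 y -0.07 yaw -0.160 foot H 3.3 dx -0.5 dy 0.2 F [-4.8 -0.   4. ] M [ 0.21  1.41 -0.15] g 0.799
[-0.0,-3.0,-0.1,-0.0005,-0.0001,-0.0030,0]
[-0.0,-5.9,-0.1,-0.0006,-0.0001,-0.0063,0]
[-0.0,-8.7,-0.1,-0.0004,-0.0001,-0.0096,0]
[-0.0,-11.6,-0.1,-0.0002,-0.0001,-0.0129,0]
```

```bash
python3 -m crank '[[0,-3,-0.1,-0.0003,-0.0001,-0.003,0],[0,-5.9,-0.1,-0.0005,-0.0001,-0.0063,0],[0,-8.7,-0.1,-0.0004,-0.0001,-0.0096,0],[0,-11.6,-0.1,-0.0002,-0.0001,-0.0129,0],[0,-11.6,-0.1,-0.0002,-0.0001,-0.0129,0]]' >/dev/null; python3 rock.py -5.7 5.7 5 6.2 0
```

```text
11.68 tilt x -5.87 y 0.04 yaw -0.160 foot H 4.5 dx 0.0 dy -0.1 F [ 3.6 -0.1 -9.1] M [ 0.09 -0.26  0.04] g 0.802
[-0.0,3.0,0.0,-0.0008,0.0000,0.0036,0]
[-0.0,5.9,0.0,-0.0008,0.0000,0.0069,0]
[-0.0,8.7,0.0,-0.0007,0.0000,0.0102,0]
[-0.0,11.6,0.0,-0.0004,0.0000,0.0134,0]
```

```bash
python3 -c "
from h import *
snap('side','s7.png',250,165,80,70,10)"
```

```text
(no output)
```

View pics/s7.png

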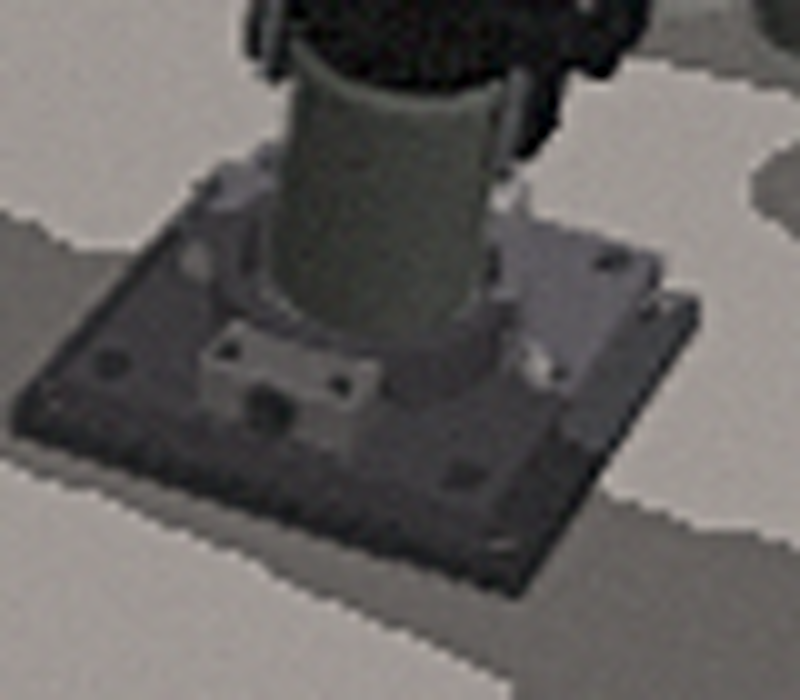

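The nest is still down: its screws have not moved from (112,362), (462,472) and (608,262), and the jar leans towards -x. I'll go on with a slightly smaller rise per swing.

```bash
python3 rock.py -5.8 6.2 4.6 5.5 0;  python3 -m crank '[[0,3.1,0,-0.0003,0,0.0036,0],[0,6.1,0,-0.0003,0,0.007,0],[0,9.1,0,-0.0002,0,0.0104,0],[0,12,0,0.0003,0,0.0138,0],[0,12,0,0.0003,0,0.0138,0]]' >/dev/null; python3 rock.py 6.2 -6.2 5.3 6.3 0
```

```text
11.73 tilt x -5.73 y 0.02 yaw -0.161 foot H 4.4 dx 0.0 dy -0.0 F [ 1.9 -1.1 -8.4] M [ 0.1  -0.25  0.04] g 0.802
[-0.0,2.9,0.0,-0.0004,-0.0000,0.0034,0]
[-0.0,5.9,0.0,-0.0003,-0.0000,0.0069,0]
[-0.0,8.9,0.0,-0.0001,-0.0000,0.0103,0]
[-0.0,11.9,0.0,0.0003,0.0000,0.0138,0]
12.15 tilt x 6.50 y -0.04 yaw -0.160 foot H 4.6 dx 1.3 dy 0.4 F [-2.5 -0.  -1.4] M [ 0.08  0.38 -0.06] g 0.799
[-0.0,-3.4,-0.0,-0.0006,-0.0004,-0.0053,0]
[-0.0,-6.5,-0.0,-0.0006,-0.0004,-0.0089,0]
[-0.0,-9.6,-0.0,-0.0003,-0.0004,-0.0125,0]
[-0.0,-12.7,-0.0,0.0001,-0.0004,-0.0160,0]
```

```bash
python3 -m crank '[[0,-3.4,0,-0.0004,-0.0004,-0.0045,0],[0,-6.5,0,-0.0006,-0.0004,-0.0085,0],[0,-9.6,0,-0.0003,-0.0004,-0.0123,0],[0,-12.7,0,0.0001,-0.0004,-0.016,0],[0,-12.7,0,0.0003,-0.0004,-0.016,0]]' >/dev/null; python3 rock.py -6.2 6.2 5.8 7 0
```

```text
12.57 tilt x -6.41 y 0.01 yaw -0.161 foot H 6.2 dx -0.1 dy -0.1 F [ 3.3  0.  -8.8] M [ 0.08 -0.45  0.03] g 0.801
[-0.0,3.3,0.0,0.0003,0.0001,0.0039,0]
[-0.0,6.4,0.0,0.0003,0.0001,0.0075,0]
[-0.0,9.5,0.0,0.0005,0.0001,0.0110,0]
[-0.0,12.6,0.0,0.0009,0.0001,0.0146,0]
```

```bash
python3 -m crank '[[0,3.3,0,0.0003,0.0001,0.0039,0],[0,6.4,0,0.0003,0.0001,0.0075,0],[0,9.5,0,0.0005,0.0001,0.011,0],[0,12.6,0,0.0009,0.0001,0.0146,0],[0,12.6,0,0.0009,0.0001,0.0146,0]]' >/dev/null; python3 rock.py 6.2 -6.2 7 8 0; python3 -c "
from h import *
snap('side','s8.png',250,165,80,70,10)"
```

```text
12.98 tilt x 6.38 y -0.05 yaw -0.160 foot H 6.3 dx 1.5 dy 0.4 F [-1.3 -0.6  0.1] M [ 0.08  0.29 -0.06] g 0.803
[-0.0,-3.3,-0.1,-0.0007,-0.0003,-0.0054,0]
[-0.0,-6.4,-0.1,-0.0006,-0.0003,-0.0090,0]
[-0.0,-9.5,-0.1,-0.0004,-0.0003,-0.0125,0]
[-0.0,-12.6,-0.1,0.0001,-0.0003,-0.0161,0]
```

View pics/s8.png

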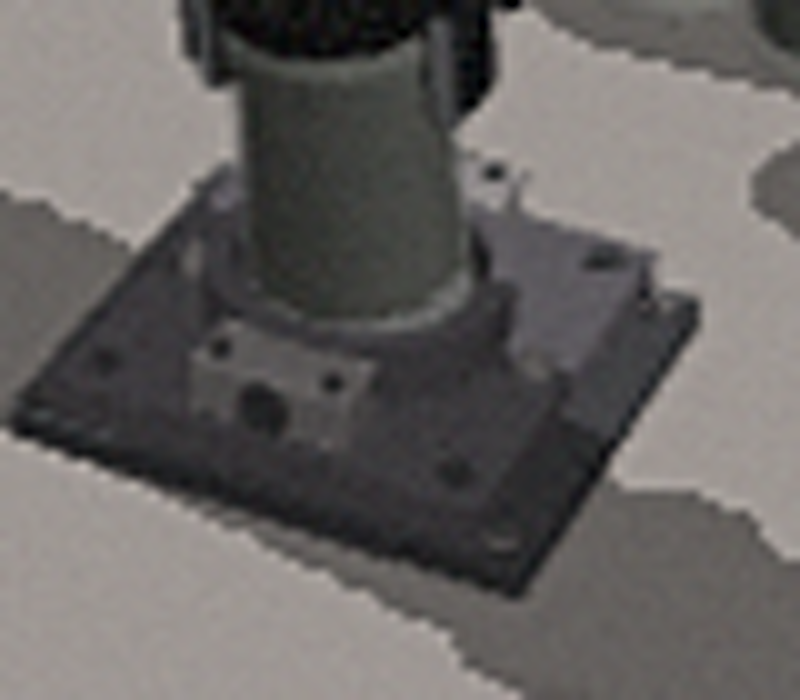

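Screws at (103,358), (455,468) and (600,258) mean the nest slid about 2 mm along +x within its hole play. It is not lifted. I'll continue.

```bash
python3 -m crank '[[0,-3.3,0,-0.0003,-0.0003,-0.0045,0],[0,-6.4,0,-0.0003,-0.0003,-0.0083,0],[0,-9.5,0,0,-0.0003,-0.0121,0],[0,-12.6,0,0.0005,-0.0003,-0.016,0],[0,-12.6,0,0.0007,-0.0003,-0.016,0]]' >/dev/null; python3 rock.py -6.2 6.2 7.4 8.3 0
```

```text
13.45 tilt x -6.69 y 0.05 yaw -0.161 foot H 7.9 dx -0.1 dy -0.3 F [ 3.5 -0.  -7.7] M [ 0.05 -0.65  0.02] g 0.795
[-0.0,3.6,0.0,0.0004,0.0002,0.0042,0]
[-0.0,6.7,0.0,0.0005,0.0002,0.0078,0]
[-0.0,9.8,0.0,0.0008,0.0002,0.0114,0]
[-0.0,12.9,0.0,0.0013,0.0002,0.0149,0]
```

```bash
python3 -m crank '[[0,3.6,0,0,0.0002,0.004,0],[0,6.7,0,0,0.0002,0.0075,0],[0,9.8,0,0.0003,0.0002,0.0108,0],[0,12.9,0,0.0009,0.0002,0.0138,0],[0,12.9,0,0.0009,0.0002,0.0138,0]]' >/dev/null; python3 rock.py 6.2 -6.2 8.3 9.2 0
```

```text
13.87 tilt x 6.29 y 0.00 yaw -0.160 foot H 8.3 dx 0.7 dy 0.2 F [-0.1 -1.1 -0.6] M [-0.02 -0.23 -0.01] g 0.797
[-0.0,-3.2,0.0,-0.0001,-0.0002,-0.0044,0]
[-0.0,-6.3,0.0,0.0000,-0.0002,-0.0080,0]
[-0.0,-9.4,0.0,0.0003,-0.0002,-0.0115,0]
[-0.0,-12.5,0.0,0.0007,-0.0002,-0.0151,0]
```

```bash
python3 -m crank '[[0,-3.2,0,-0.0001,-0.0002,-0.004,0],[0,-6.3,0,0,-0.0002,-0.0078,0],[0,-9.4,0,0.0003,-0.0002,-0.0114,0],[0,-12.3,0,0.0007,-0.0002,-0.015,0],[0,-12.3,0,0.0009,-0.0002,-0.015,0]]' >/dev/null; python3 rock.py -6.2 6.2 9.4 10.3 0
```

```text
14.28 tilt x -6.32 y 0.09 yaw -0.161 foot H 9.6 dx -0.2 dy -0.3 F [ 3.5  0.3 -7.3] M [ 0.02 -0.71  0.01] g 0.799
[-0.1,3.2,0.1,0.0001,0.0002,0.0039,0]
[-0.1,6.3,0.1,0.0002,0.0002,0.0075,0]
[-0.1,9.4,0.1,0.0005,0.0002,0.0111,0]
[-0.1,12.5,0.1,0.0009,0.0002,0.0146,0]
```

```bash
python3 -m crank '[[-0.1,3.2,0.1,0,0.0002,0.0038,0],[-0.1,6.3,0.1,0,0.0002,0.0073,0],[-0.1,9.4,0.1,0.0003,0.0002,0.0106,0],[-0.1,12.5,0.1,0.0007,0.0002,0.0137,0],[-0.1,12.5,0.1,0.0007,0.0002,0.0137,0]]' >/dev/null; python3 rock.py 6.2 -6.2 10.3 11.3 0;  python3 -c "
from h import *
snap('side','s9.png',250,165,80,70,10)"
```

```text
14.7 tilt x 6.28 y -0.05 yaw -0.159 foot H 9.9 dx 0.7 dy 0.2 F [ 0.6 -0.4 -1.7] M [-0.14 -0.26 -0.07] g 0.797
[0.1,-3.2,-0.1,-0.0005,-0.0002,-0.0044,0]
[0.1,-6.3,-0.1,-0.0004,-0.0001,-0.0080,0]
[0.1,-9.4,-0.1,-0.0002,-0.0001,-0.0116,0]
[0.1,-12.5,-0.1,0.0002,-0.0001,-0.0151,0]
```

View pics/s9.png

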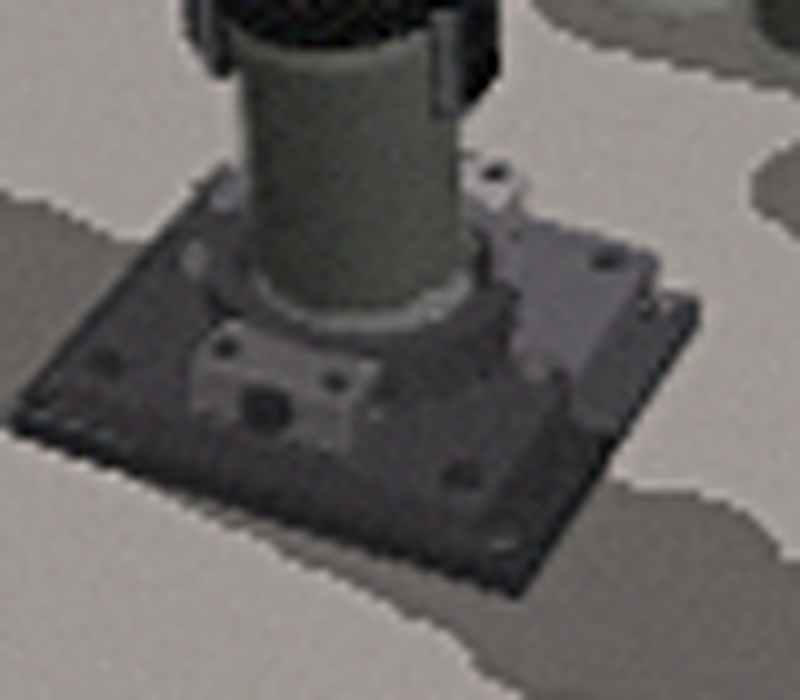

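The nest is still seated, with screws at (105,360), (460,472) and (605,262). The jar foot is visibly rising. I'll continue.

```bash
python3 -m crank '[[0.1,-3.2,-0.1,-0.0003,-0.0002,-0.0042,0],[0.1,-6.3,-0.1,-0.0002,-0.0001,-0.0079,0],[0.1,-9.4,-0.1,0.0001,-0.0001,-0.0115,0],[0.1,-12.4,-0.1,0.0005,-0.0001,-0.015,0],[0.1,-12.4,-0.1,0.0006,-0.0001,-0.015,0]]' >/dev/null; python3 rock.py -6.2 6.2 11.1 12 0
```

```text
15.17 tilt x -6.60 y 0.16 yaw -0.161 foot H 11.7 dx -0.3 dy -0.4 F [ 4.5 -0.3 -7.3] M [ 0.1  -0.92  0.01] g 0.8
[-0.1,3.5,0.2,0.0005,0.0002,0.0043,0]
[-0.1,6.6,0.2,0.0006,0.0002,0.0079,0]
[-0.1,9.7,0.2,0.0009,0.0002,0.0115,0]
[-0.1,12.8,0.1,0.0014,0.0002,0.0150,0]
```

```bash
python3 -m crank '[[-0.1,3.5,0.2,0.0002,0.0002,0.004,0],[-0.1,6.6,0.2,0.0003,0.0002,0.0075,0],[-0.1,9.7,0.2,0.0006,0.0002,0.0108,0],[-0.1,12.8,0.1,0.001,0.0002,0.014,0],[-0.1,12.8,0.1,0.001,0.0002,0.014,0]]' >/dev/null; python3 rock.py 6.2 -6.2 12 13 0
```

```text
15.58 tilt x 6.30 y 0.02 yaw -0.160 foot H 11.6 dx 0.3 dy 0.2 F [ 1.4 -0.7 -2.7] M [-0.11 -0.66 -0.02] g 0.799
[0.0,-3.2,0.0,-0.0005,-0.0002,-0.0040,0]
[0.0,-6.3,0.0,-0.0004,-0.0002,-0.0076,0]
[0.0,-9.4,0.0,-0.0002,-0.0002,-0.0112,0]
[0.0,-12.5,0.0,0.0002,-0.0002,-0.0148,0]
```

```bash
python3 -m crank '[[0,-3.2,0,-0.0004,-0.0002,-0.0038,0],[0,-6.3,0,-0.0004,-0.0002,-0.0075,0],[0,-9.4,0,-0.0001,-0.0002,-0.0111,0],[0,-12.4,0,0.0003,-0.0002,-0.0146,0],[0,-12.4,0,0.0004,-0.0002,-0.0146,0]]' >/dev/null; python3 rock.py -6.2 6.2 13 13.9 0
```

```text
16.0 tilt x -6.40 y 0.10 yaw -0.160 foot H 13.3 dx -0.4 dy -0.3 F [ 4.1 -1.  -8.2] M [-0.03 -1.03 -0.03] g 0.801
[-0.0,3.3,0.1,0.0003,0.0002,0.0042,0]
[-0.0,6.4,0.1,0.0003,0.0002,0.0078,0]
[-0.0,9.5,0.1,0.0006,0.0002,0.0114,0]
[-0.0,12.6,0.1,0.0011,0.0002,0.0149,0]
```

```bash
python3 -m crank '[[0,3.3,0.1,0.0002,0.0002,0.004,0],[0,6.4,0.1,0.0002,0.0002,0.0076,0],[0,9.5,0.1,0.0004,0.0002,0.011,0],[0,12.6,0.1,0.0008,0.0002,0.0142,0],[0,12.6,0.1,0.0008,0.0002,0.0142,0]]' >/dev/null; python3 rock.py 6.2 -6.2 14 15 0;  python3 -c "
from h import *
snap('side','s10.png',250,165,80,70,10)"
```

```text
16.42 tilt x 6.73 y -0.03 yaw -0.160 foot H 13.5 dx -3.0 dy 0.1 F [-3.5  1.5  3.4] M [ 0.35  1.32 -0.06] g 0.797
[-0.0,-3.6,-0.0,-0.0010,-0.0001,-0.0013,0]
[-0.0,-6.7,-0.0,-0.0009,-0.0001,-0.0049,0]
[-0.0,-9.8,-0.0,-0.0007,-0.0001,-0.0085,0]
[-0.0,-12.9,-0.0,-0.0002,-0.0001,-0.0120,0]
```

View pics/s10.png

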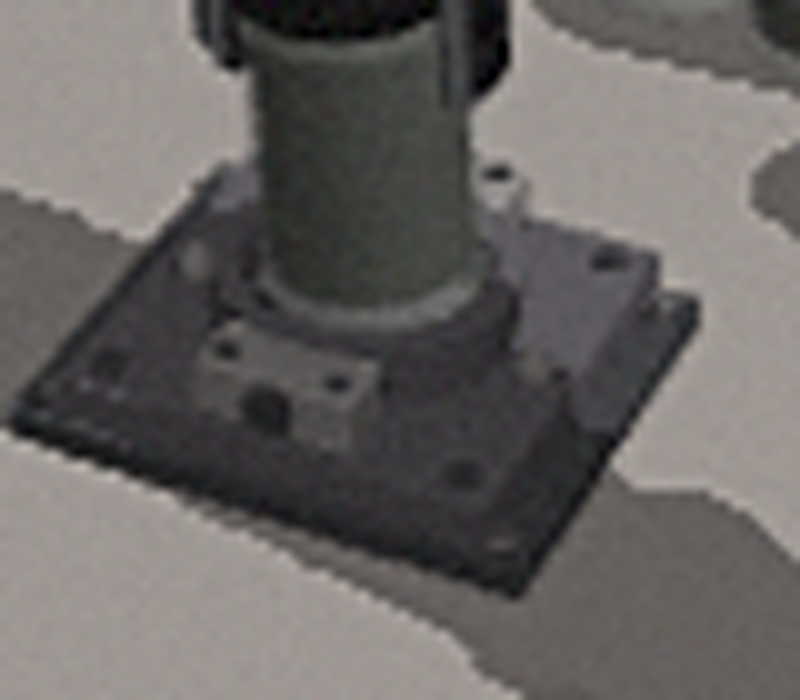

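```bash
python3 -m crank '[[0,-3.6,0,-0.0008,-0.0001,-0.0025,0],[0,-6.7,0,-0.0008,-0.0001,-0.0055,0],[0,-9.8,0,-0.0006,-0.0001,-0.0088,0],[0,-12.8,0,-0.0002,-0.0001,-0.012,0],[0,-12.8,0,-0.0001,-0.0001,-0.012,0]]' >/dev/null; python3 rock.py -6.2 6.2 14.7 15.6 0
```

```text
16.88 tilt x -6.34 y 0.19 yaw -0.161 foot H 17.5 dx -2.8 dy -0.8 F [-6.1  1.6 11.5] M [0.39 1.76 0.01] g 0.797
[-0.0,3.2,0.2,0.0030,0.0006,0.0062,0]
[-0.0,6.3,0.2,0.0031,0.0006,0.0098,0]
[-0.1,9.4,0.2,0.0034,0.0006,0.0134,0]
[-0.1,12.5,0.2,0.0038,0.0006,0.0169,0]
```

```bash
python3 -c "
from h import *
snap('side','s11.png',250,165,80,70,10);st()"; python3 rock.py
```

```text
16.93 [ 483.2725 -177.6785  109.2065] F [-6.3  1.8 13.2] M [0.56 2.   0.  ] g 0.803
16.93 tilt x -6.24 y 0.18 yaw -0.161 foot H 17.4 dx -2.7 dy -1.0 F [-6.3  1.8 13.2] M [0.56 2.   0.  ] g 0.803
```

View pics/s11.png

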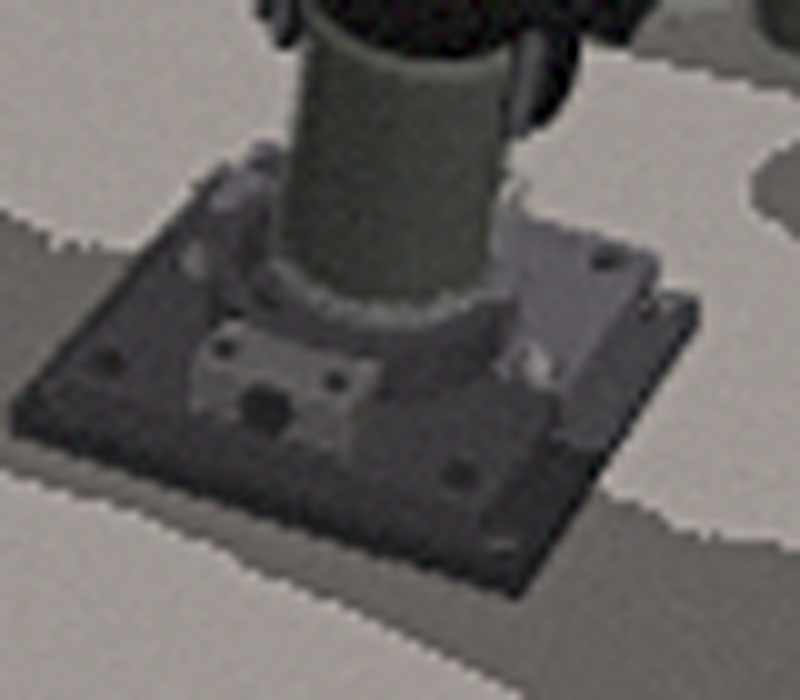

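The nest is still seated, with screws at (107,360), (460,473) and (605,262). The upward reaction at H = 17.4 mm suggests the jaws snapped in under the foot, so the jar now rests on them. Next I ease up and set it upright slowly.

```bash
python3 rock.py -6.2 0 18.5 22 0
```

```text
16.93 tilt x -6.24 y 0.18 yaw -0.161 foot H 17.4 dx -2.7 dy -1.0 F [-6.3  1.8 13.2] M [0.56 2.   0.  ] g 0.803
[-0.1,1.6,0.2,-0.0016,0.0008,0.0048,0]
[-0.1,3.1,0.2,-0.0024,0.0008,0.0067,0]
[-0.1,4.7,0.2,-0.0032,0.0008,0.0085,0]
[-0.1,6.2,0.2,-0.0039,0.0008,0.0104,0]
```

```bash
python3 -m crank '[[0,1.6,0.2,-0.001,0.0008,0.003,0],[0,3.1,0.2,-0.002,0.0008,0.006,0],[0,4.7,0.2,-0.003,0.0008,0.0085,0],[0,6.2,0.2,-0.0038,0.0008,0.0104,0],[0,6.2,0.2,-0.0038,0.0008,0.0104,0]]' >/dev/null; python3 rock.py 0 0 22 24 0; python3 -c "
from h import *
snap('side','s12.png',250,155,80,75,8)"
```

```text
17.35 tilt x -0.18 y -0.01 yaw -0.161 foot H 22.0 dx 1.1 dy -0.2 F [ 0.6 -0.1 -3.8] M [ 0.02 -0.06  0.03] g 0.796
[-0.1,0.2,-0.0,-0.0005,0.0002,-0.0009,0]
[-0.1,0.2,-0.0,-0.0010,0.0002,-0.0009,0]
[-0.1,0.2,-0.0,-0.0015,0.0002,-0.0009,0]
[-0.1,0.2,-0.0,-0.0020,0.0002,-0.0009,0]
```

View pics/s12.png

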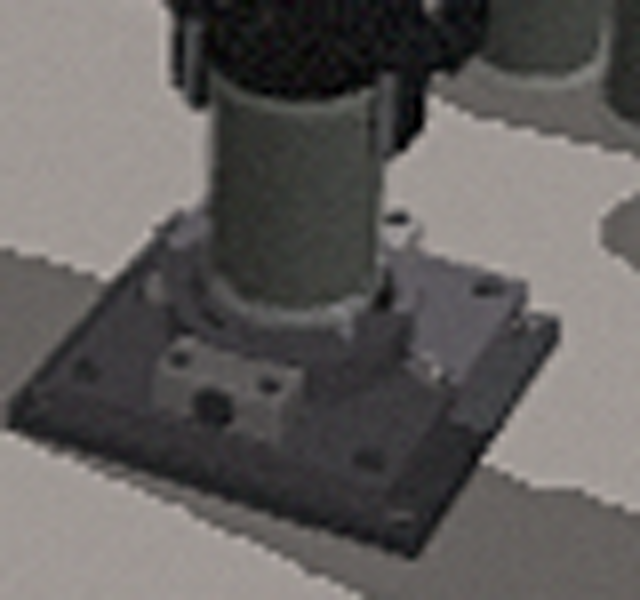

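Fz of -3.8 N is the jar's weight alone, so it is free, and the nest is still flat. Now I raise it until the underside is about 8 mm above the cup rim.

```bash
python3 -m crank '[[-0.1,0.1,0,-0.002,0.0002,-0.0009,0],[-0.1,0.2,0,-0.004,0.0002,-0.0009,0],[-0.1,0.2,0,-0.006,0.0002,-0.0009,0],[-0.1,0.2,0,-0.008,0.0002,-0.0009,0],[-0.1,0.2,0,-0.008,0.0002,-0.0009,0]]' >/dev/null; python3 rock.py 0 0 30 30 0;python3 -m crank '[[0,0,0,0,0,0,0],[0,0,0,0,0,0,0],[0,0,0,0,0,0,0]]' >/dev/null; python3 rock.py 0 0 30 30 0; python3 -c "
from h import *
snap('side','s13.png',220,130,130,100,6);snap('top','t13.png',200,120,200,180,3)"
```

```text
17.82 tilt x -0.01 y 0.01 yaw -0.159 foot H 30.4 dx -0.6 dy -0.0 F [ 0.5 -0.  -4.5] M [ 0.02 -0.04  0.  ] g 0.797
[0.0,0.0,0.0,0.0004,0.0000,0.0006,0]
[0.0,0.0,0.0,0.0004,0.0000,0.0006,0]
[0.0,0.0,0.0,0.0004,0.0000,0.0006,0]
[0.0,0.0,0.0,0.0004,0.0000,0.0006,0]
18.07 tilt x -0.01 y 0.01 yaw -0.159 foot H 30.4 dx -0.6 dy -0.0 F [ 0.1  0.2 -4.9] M [ 0.05 -0.1   0.02] g 0.8
[0.0,0.0,0.0,0.0004,0.0000,0.0006,0]
[0.0,0.0,0.0,0.0004,0.0000,0.0006,0]
[0.0,0.0,0.0,0.0004,0.0000,0.0006,0]
[0.0,0.0,0.0,0.0004,0.0000,0.0006,0]
```

View pics/s13.png

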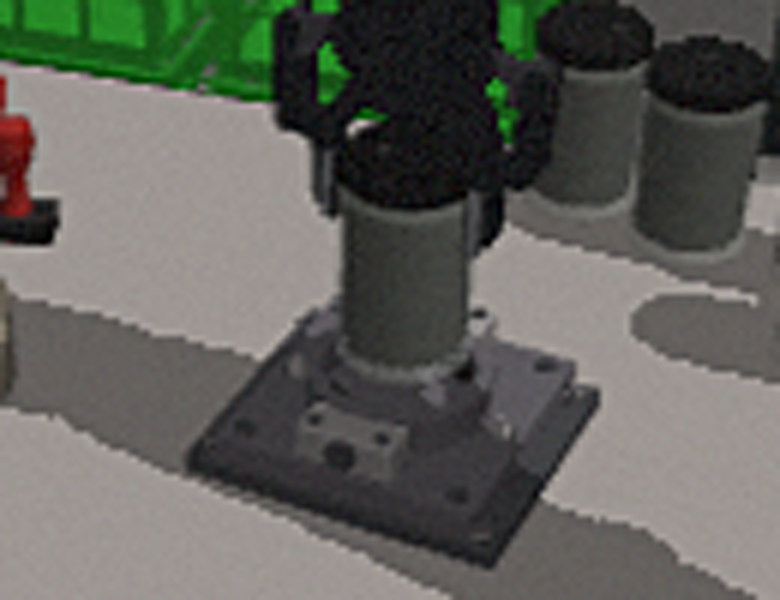

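View pics/full_s13.png

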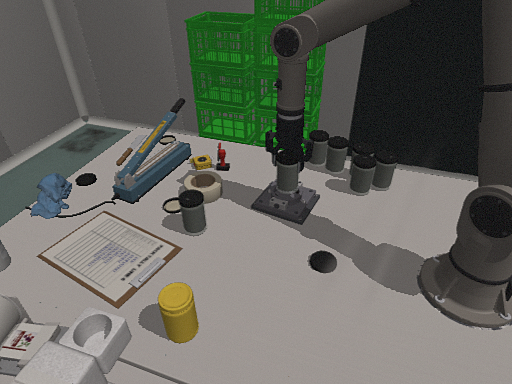

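```bash
python3 -c "
from h import *
a=np.linspace(0,2*np.pi,200)
for z in(50,54,56.4,60):
  u=proj('side',np.c_[492.6+34.7*np.cos(a),-178.4+34.7*np.sin(a),0*a+z]);print(z,((u[:,1].max()-130+.5)*6-.5).round(1))
u=proj('side',np.c_[492.6+34.7*np.cos(a),-178.4+34.7*np.sin(a),0*a+172.4]);print('lid',((u[:,1].min()-130+.5)*6-.5),((u[:,0].min()-220+.5)*6),((u[:,0].max()-220+.5)*6))
"
```

```text
50 405.9
54 399.5
56.4 395.6
60 389.8
lid 119.68049934351097 336.8490253602939 483.81334362595794
```

The jar's bottom edge shows at crop row ~380, where a foot at z = 56 predicts ~396. It is therefore at least as high as computed and clear of the rim at z = 48. Upright, held, everything else untouched. I'm handing in.

```bash
python3 -c "
from h import *
print(manip.close_job()); st()"
```

```text
the job is handed in; nothing more can be done
None
the job is handed in; nothing more can be done
```

The job is done and handed in at about 18 s on the robot's clock: the jar is worked loose and held upright just above the nest, which sits home on its pegs.

- **Seating:** I carried the nest by the jar and pushed it home with about 16 N. The tool stopped 12 mm above its height on the table, which matches the plate's thickness. Both pegs showed through the holes.
- **Rocking:** I swung the jar about 14 times, 5.5 to 6.7° each way along the peg line, easing it up roughly 1 mm per swing. The jaws let go once it had risen about 16–17 mm.
- **Last checks:**
  - Tilt was 0.01°.
  - The force reading was -4.9 N, close to the jar's own weight of 4.1 N, so the nest is not hanging on it.
  - The underside was about 8 mm above the cup rim.
  - The last side picture shows the nest flat on its plate, and the other jars and tape roll where they stood. I did not view the top picture taken at that moment.
- **Checks that disagreed:**
  - The nest slid about 2 mm along the peg line within its hole play while rocking.
  - At the ends of some swings the pull came close to the weight of nest and jar together (Fz up to -9.1 N). The pictures of the nest during the rocking showed no lift.
  - On the last swing the jar pressed down on the closed jaws with about 15 N before I eased it up.
  - In the last picture the jar's foot looks slightly higher than the tool pose gives. That would mean more clearance, not less.

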